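Put the inserts back into the rinsed detergent drawer

ROBOT

A 6-joint arm with a two-finger parallel gripper is mounted at the origin on a cart in front of the work surface, level with it; the furniture and walls round the work are solid. World frame = base frame: x ahead of the robot, y to its left, z up, the work surface at z = 0. Lengths are in m, angles in rad, forces in N, time in s.
With the tool pointing down it reaches from about 0.25 to 0.725 m from the base axis. Payload 4 kg.
Tool frame: the origin (TCP) lies at the very end of the fingers, on their centre line; the grasp point (between the pads) lies 19 mm behind it; z points along the fingers, y is the line along which they close (so a half turn about z gives the same grasp; the last joint's range is limited). The gripper opens to 85 mm and grips with 20 to 120 N. Pads are 22 mm wide; open, the fingers measure 114 mm over their backs; the gripper's body (76 mm by 85 mm) begins 54 mm behind the grasp point. The pads swing forward as they close: fully open they stand 13 mm farther back than shut.
Start: joints at [1.288, 0.241, 0.005, 1.335, 0, 1.571], TCP at [0.14, 0.48, 0.194] pointing down, gripper open.
Joint ranges: [-2.72, 2.72], [-1.05, 1.87], [-1.09, 1.28], [-1.99, 2.15], [-1.42, 1.44], [-3.14, 3.14]. Speed limits (rad/s): [2.79, 2.79, 3.14, 3.14, 3.14, 3.14].

INTERFACE

Orientations are given as a unit quaternion [x, y, z, w].
In Python, from workcell import bot, vision, workorder, boxes_of gives the robot as it stands.
- The arm moves only by the tool send_rows, never from a script. Its argument "motion" is text: rows parted by semicolons, each of 5 numbers parted by spaces: the closure, from -1 (fully open) to 1 (shut), so that 0 is half open, then the shift along the tool's x, y, z in cm, then the turn about the tool's z in rad. In form: claw x y z twist; .... A call has 1 to 5 rows; each row is the pose to reach, as a shift and turn from the pose commanded when the call began, along the tool's axes at that moment; what a row does not reach only later rows make up. A row lasts 1/10 s, in which the tool goes at most 50 mm and 8.59 degrees, less where a joint would pass 70% of its speed; a pose out of reach is approached as far as the arm can. A call with a gripper value outside its range is refused whole. The fingers move at their own pace and stop on an object; the grip force is fixed at half the most. Time passes only in rows, so rows that repeat a pose let the fingers close. It gives the time, the measured TCP pose, the force, the opening and the grip force at its end, in the units of the state.
- bot.get_obs(): the state, without advancing time (a new reading comes with each control period).
- vision.camera(name): name is "scene" or "top" or "wrist"; returns the picture (400x640x3 uint8, red, green, blue); there is no depth.
- vision.camera_model(name): a dict with "fov_y" (degrees; the focal length in pixels is half the picture's height over the tangent of half this angle, whatever the lens; pixels are square), "cx", "cy" (the principal point, pixels), "k1" (the pictures are not rectified: a ray, as slopes to the right and down, at radius r is drawn at 1 + k1 r^2 times it, then the intrinsics apply), "world_from_camera" (4x4, takes a point from camera to world coordinates); the wrist camera has in their place "hand_eye" (4x4, takes a point from camera to tool coordinates, whose origin is the TCP and whose axes are the flange's). Camera axes: x right, y down, z forward; pixel columns grow to the right and rows downward; lengths in m; the calibration is good to about 2 mm. A picture is of the moment at which its call begins: read the wrist's pose just before it. camera_model takes no time and is no camera call.
- workorder.job_done(): hands the job in; it is judged then, once.
Trained networks look in the newest picture that a camera, given by its name, has taken for a name from the list of things; names that differ only in an ending like _2 or _b are one class to them, and where a whole thing is asked for, a point or a joint stands for the part that bears it (a point fixed in the world has none). Each returns a list of dicts, best first, with "conf" (0 to 1); they miss things now and then, are a little off and sometimes report something else, mostly with a low value. They report only what shows in the picture. A call takes as long as a camera call. They do not tell look-alikes from the thing itself.
- boxes_of(camera, target): "rect" ([centre column, centre row, width, height] in pixels, round what is visible of it).
The state is a dict: "clock": time; "joint_pos": joint angles; "joint_vel": joint speeds; "tau": joint torques, N m; "eef_pos": TCP position; "tool_rot": TCP orientation; "ft_force": force on the tool from outside, world axes, zero at the start; "ft_torque": the same for the moment, N m; "grip_width": finger opening in m; "grasp_force": force on a finger pad.
Only numpy, scipy, OpenCV 4.12 (cv2) and the standard library are available. Lean on these libraries where they do the work, as an engineer would, in place of code of your own. Each camera call takes 0.05 s, during which the arm holds its last target. There are 200 camera calls.

TASK

The washing machine's detergent drawer has been rinsed and its four loose inserts lie on the draining mat: put them back where they belong. The round siphon cap goes over the little standpipe in the middle trough, and the slotted cover on top, centred above the cap with its lips down inside that trough; the wide cup goes into the widest trough, to one side of the siphon, and the narrow cup into the narrow trough on its other side, both in the bays behind the low rib, away from the drawer's front panel. Each insert must sit upright, square and right down in its place.

Things in the scene. Friction and masses are not known exactly. Their poses are not given: they have to be found in the camera images.
- drawer: White detergent drawer, fixed; tray 190 x 176, 58 high, walls 4, front panel 74 high at -x. Origin: centre of the tray's underside; x to the rear, y towards the widest trough. Troughs along x, -91 to 91: widest y 14..84, middle y -40..10, narrow y -84..-44, floor at z 4. Ribs 18 high at x 0 cross the outer troughs (rear bays x 2..91). Standpipe 12 across at x 20, y -15, top at z 20. All mm.
- siphon_cap: Grey round cap 36 mm across, 24 high, open below (bore 28 mm, 20 deep), upright tab on top, 45 high in all. Origin: centre of its underside. Tab 8 mm thick along its x, 24 wide along its y, from z = 24 to 45. Any turn fits. Seated on the middle trough's floor its origin is at z = 4 mm of the drawer; it must be in before the cover.
- cover: Grey slotted plate 110 (x) x 66 (y) x 4 mm, two lips 8 mm deep below it along x, 38 apart outside, upright tab on top, 40 high in all. Origin: centre, at the lips' lower edge. Tab 8 mm thick along x, 30 wide along y, z = 12 to 40. Half a turn makes no difference. Seated it lies on the partitions beside the middle trough, x along it, its origin at z = 50 mm of the drawer.
- cup_wide: Grey open cup 72 (x) x 54 (y) mm, rim 46 high, upright tab across its middle, 80 high in all. Origin: centre of its underside. Tab 8 mm thick along x, 30 wide along y, z = 46 to 80. Half a turn makes no difference. Seated, x along the trough, its origin is at x = 46.5, y = 49, z = 4 mm of the drawer.
- cup_narrow: Grey open cup 72 (x) x 26 (y) mm, rim 46 high, upright tab across its middle, 80 high in all. Origin: centre of its underside. Tab 8 mm thick along x, 22 wide along y, z = 46 to 80. Half a turn makes no difference. Seated, x along the trough, its origin is at x = 46.5, y = -64, z = 4 mm of the drawer.
Mind the look-alikes: they are no part of the job. Leave any brown, turquoise or yellow look-alike of the siphon_cap alone.

How it is judged:
At the end, for the whole second after the job is handed in: Seated in the drawer (height within 5 mm, upright within 0.1 rad, at rest): cap over the standpipe within 11 mm; cover over it within 15 mm along, 10 mm across, 0.2 rad; both cups at the centres of their rear bays within 13 mm along, 11 mm (wide cup 12) across, 0.25 rad (x of siphon_cap in the frame of drawer between 0.009 and 0.031 m and y of siphon_cap in the frame of drawer between -0.026 and -0.004 m and z of siphon_cap in the frame of drawer between -0.001 and 0.009 m and angle between each of siphon_cap, cover, cup_wide, cup_narrow's own z axis and vertical below 0.1 rad and linear speed of each of siphon_cap, cover, cup_wide, cup_narrow below 0.02 m/s and angular speed of each of siphon_cap, cover, cup_wide, cup_narrow below 0.2 rad/s and x of cover in the frame of drawer between 0.005 and 0.035 m and y of cover in the frame of drawer between -0.025 and -0.005 m and z of cover in the frame of drawer between 0.045 and 0.055 m and angle between the x axis of cover and the x axis of drawer, either way round below 0.2 rad and x of cup_wide in the frame of drawer between 0.0335 and 0.0595 m and y of cup_wide in the frame of drawer between 0.037 and 0.061 m and z of cup_wide in the frame of drawer between -0.001 and 0.009 m and angle between the x axis of each of cup_wide, cup_narrow and the x axis of drawer, either way round below 0.25 rad and x of cup_narrow in the frame of drawer between 0.0335 and 0.0595 m and y of cup_narrow in the frame of drawer between -0.075 and -0.053 m and z of cup_narrow in the frame of drawer between -0.001 and 0.009 m); the robot touches nothing.
It also fails if it takes over 112 s, if anything falls off the work surface, if the arm or the gripper's body presses on something with over 40 N, if the wrist force passes 120 N, or if a joint passes its speed limit or range.

## Working session

There is one attempt and no reset: what is moved stays moved. The work goes in short steps, Python scripts to look and compute and a tool call to move; the robot and the scene stay as the last step left them, time stands still between calls to the robot, and variables do not carry over. Pictures are saved under pics/ and viewed, at most 14 in all, crops included, and the job is handed in when it is done.

Besides the shell and the picture viewer there is one more tool, called after ">>>" as name(argument=value, ...) on one line, values as JSON. send_rows: Moves the arm, as the interface text tells. Its arguments: {"type":"object","properties":{"motion":{"type":"string"}},"required":["motion"]}

```bash
mkdir -p pics; ls; python3 - <<'E'
from workcell import bot, vision, workorder, boxes_of
import cv2,numpy as np
print(bot.get_obs())
for c in ("scene","top"):
    im=vision.camera(c); cv2.imwrite(f"pics/{c}0.png",im[:,:,::-1])
    m=vision.camera_model(c); print(c,m)
    for t in ("drawer","siphon_cap","cover","cup_wide","cup_narrow"):
        print(t,[( [round(float(v)) for v in d["rect"]],round(d["conf"],2)) for d in boxes_of(c,t)])
print(vision.camera_model("wrist"))
E
```

```text
pics
{'clock': 0.0, 'joint_pos': array([ 1.28802151e+00,  2.41397264e-01,  3.73332138e-03,  1.33518399e+00,
       -1.66025109e-05,  1.57079579e+00]), 'joint_vel': array([-2.28746171e-04,  4.02502863e-05,  5.81669326e-04,  1.59969941e-04,
        5.71022736e-04, -9.01055709e-04]), 'tau': array([-1.34045174e-03, -3.72314429e+01,  2.52411819e+01,  1.69955799e-02,
       -2.27901028e-04, -4.46640144e-06]), 'eef_pos': array([0.13932132, 0.47947052, 0.19302434]), 'tool_rot': array([ 1.40916463e-01,  9.90020958e-01, -1.01673474e-03, -1.36334468e-04]), 'ft_force': array([ 0.12797364, -0.30511822, -1.19964092]), 'ft_torque': array([-0.01372757, -0.01507118,  0.01196053]), 'grasp_force': 0.0, 'grip_width': 0.08528643031917803}
scene {'fov_y': 55.136877565956105, 'cx': 314.9028475050762, 'cy': 202.53608762726978, 'k1': 0.03156443307111558, 'world_from_camera': array([[-0.64460801, -0.53476742,  0.54635548,  0.07829048],
       [-0.7643923 ,  0.46353513, -0.4481513 ,  0.39592346],
       [-0.01359825, -0.70651185, -0.70757056,  0.65669689],
       [ 0.        ,  0.        ,  0.        ,  1.    
[... 823 characters left out ...]
([404, 174, 22, 26], 0.73)]
siphon_cap [([358, 218, 14, 10], 0.62), ([364, 131, 10, 10], 0.59), ([317, 255, 15, 13], 0.48), ([346, 270, 12, 13], 0.42)]
cover []
cup_wide [([404, 224, 27, 25], 0.66)]
cup_narrow [([406, 175, 25, 26], 0.77)]
{'fov_y': 60.0958485872187, 'cx': 320.60989133344043, 'cy': 201.75884344878412, 'k1': -0.07062755535019555, 'hand_eye': array([[ 3.31148133e-04, -9.57484016e-01, -2.88486135e-01,
         7.25978315e-02],
       [ 9.99999905e-01,  3.98432239e-04, -1.74512369e-04,
         2.40741750e-04],
       [ 2.82034981e-04, -2.88486050e-01,  9.57484057e-01,
        -1.80200373e-01],
       [ 0.00000000e+00,  0.00000000e+00,  0.00000000e+00,
         1.00000000e+00]])}
```

```bash
python3 - <<'E'
import cv2
a=cv2.imread("pics/top0.png")[110:300,200:450]; cv2.imwrite("pics/top0c.png",cv2.resize(a,None,fx=3.2,fy=3.2,interpolation=3)[:600])
a=cv2.imread("pics/scene0.png")[120:320,180:490]; cv2.imwrite("pics/scene0c.png",cv2.resize(a,(800,516),interpolation=3))
E
```

```text
(no output)
```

View pics/top0c.png

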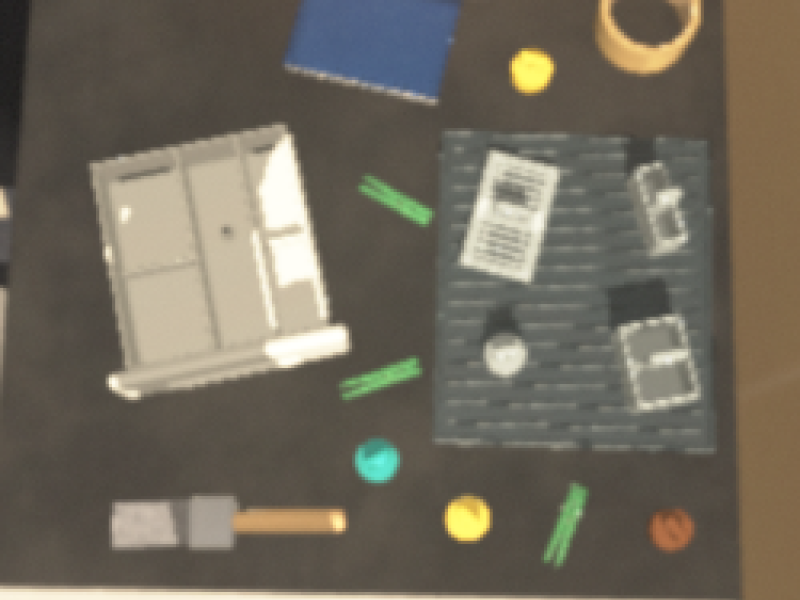

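View pics/scene0c.png

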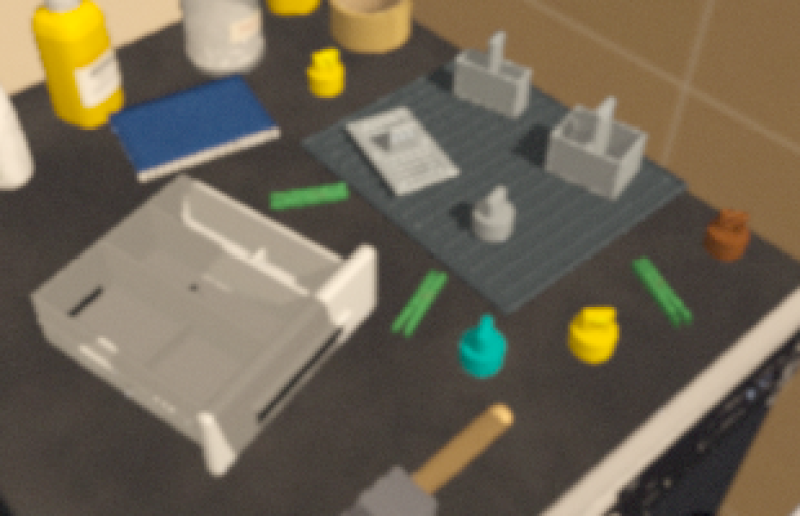

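The top crop shows the drawer on the left, its front panel towards the robot, with the standpipe at about (270.6,182). On the mat are the cover (360,177), narrow cup (405,175) and wide cup (405,223).

Cap candidates: grey (358,219), turquoise (318,254), yellow (346,272) and (366,132), brown (410,275). The grey one on the mat is the cap, since the other colours are excluded.

```bash
cat > h.py <<'E'
from workcell import bot, vision, workorder, boxes_of
import cv2, numpy as np
from scipy.optimize import least_squares
from scipy.spatial.transform import Rotation as Ro
def model(cam, obs=None):
    m=vision.camera_model(cam); f=200/np.tan(np.radians(m["fov_y"]/2))
    if cam=="wrist":
        T=np.eye(4); T[:3,:3]=Ro.from_quat(obs["tool_rot"]).as_matrix(); T[:3,3]=obs["eef_pos"]; W=T@m["hand_eye"]
    else: W=m["world_from_camera"]
    return dict(f=f,c=np.array([m["cx"],m["cy"]]),k=m["k1"],W=W)
def proj(M,P):
    P=np.atleast_2d(P); p=(P-M["W"][:3,3])@M["W"][:3,:3]; s=p[:,:2]/p[:,2:]
    r=(s**2).sum(1,keepdims=True); return s*(1+M["k"]*r)*M["f"]+M["c"]
def ray(M,px,z):
    d=(np.array(px,float)-M["c"])/M["f"]; s=d.copy()
    for _ in range(10): s=d/(1+M["k"]*(s**2).sum())
    v=M["W"][:3,:3]@np.array([*s,1]); o=M["W"][:3,3]; return o+v*(z-o[2])/v[2]
def place(q,L):
    c,s=np.cos(q[2]),np.sin(q[2]); L=np.atleast_2d(L)/1000
    return np.c_[q[0]+c*L[:,0]-s*L[:,1], q[1]+s*L[:,0]+c*L[:,1], L[:,2]+(q[3] if len(q)>3 else 0)]
def fit(obsv,q0):  # obsv: list of (M, local mm pts, pixels)
    r=least_squares(lambda q:np.concatenate([(proj(M,place(q,L))-np.array(p)).ravel() for M,L,p in obsv]),q0,x_scale=[.01,.01,.1],loss="soft_l1")
    return r.x, r.fun.reshape(-1,2)
E
python3 - <<'E'
from h import *
T=model("top"); c=lambda x,y:(x/3.2+200,y/3.2+110)
L=[(95,88,58),(95,-88,58),(20,-15,20),(91,12,58)]
p=[c(92,163),c(287,125),c(226,231),c(178,148)]
q,e=fit([(T,L,p)],[.3,.15,.2]); print("drawer",q,e.round(1).tolist())
for n,x,y,z in (("cap top",505,353,.024),("cover",511,216,.012),("narrow",660,205,.046),("wide",658,362,.046),("mat1",440,130,0),("mat2",715,450,0)): print(n,ray(T,c(x,y),z).round(3))
E
```

```text
drawer [0.56527763 0.15470769 0.22191755] [[-0.2, -0.3], [0.3, -0.2], [0.2, -0.0], [-0.2, 0.6]]
cap top [ 0.482 -0.107  0.024]
cover [ 0.61  -0.113  0.012]
narrow [ 0.614 -0.241  0.046]
wide [ 0.474 -0.237  0.046]
mat1 [ 0.694 -0.047  0.   ]
mat2 [ 0.403 -0.295  0.   ]
```

>>> send_rows(motion="-1 -44.6 -42 -6 -0.283; -1 -44.6 -42 -6 -0.283; -1 -44.6 -42 -6 -0.283; -1 -44.6 -42 -6 -0.283; -1 -44.6 -42 -6 -0.283")

```text
clock: 1.1
eef_pos: [0.265, 0.2669, 0.2184]
tool_rot: [-0.001, 1.0, 0.0, 0.0]
ft_force: [1.3, 0.1, 0.9]
grip_width: 0.0855
grasp_force: 0.0
```

>>> send_rows(motion="-1 -18 -31 -3 0; -1 -18 -31 -3 0; -1 -18 -31 -3 0; -1 -18 -31 -3 0; -1 -18 -31 -3 0")

```text
clock: 1.6
eef_pos: [0.3903, 0.0511, 0.2395]
tool_rot: [0.0, 1.0, 0.0, 0.001]
ft_force: [-0.3, 0.5, -0.2]
grip_width: 0.0854
grasp_force: 0.0
```

>>> send_rows(motion="-1 -5 -7 0 0; -1 -5 -7 0 0; -1 -5 -7 0 0; -1 -5 -7 0 0")

```text
clock: 2.0
eef_pos: [0.4394, -0.0175, 0.2386]
tool_rot: [0.001, 1.0, 0.0, -0.001]
ft_force: [0.2, 0.3, -0.6]
grip_width: 0.085
grasp_force: 0.0
```

```bash
cat >> h.py <<'E'
def snap(name):
    o=bot.get_obs(); im=vision.camera("wrist")[:,:,::-1].copy(); cv2.imwrite(f"pics/{name}.png",im)
    import pickle; pickle.dump(model("wrist",o),open(f"pics/{name}.pkl","wb")); print(o["clock"],o["eef_pos"].round(4),o["tool_rot"].round(4)); return im
E
python3 - <<'E'
from h import *
im=snap("w1"); cv2.imwrite("pics/w1a.png",cv2.resize(im,(800,500)))
E
```

```text
2.0 [ 0.4394 -0.0175  0.2386] [ 1.e-03  1.e+00  2.e-04 -5.e-04]
```

View pics/w1a.png

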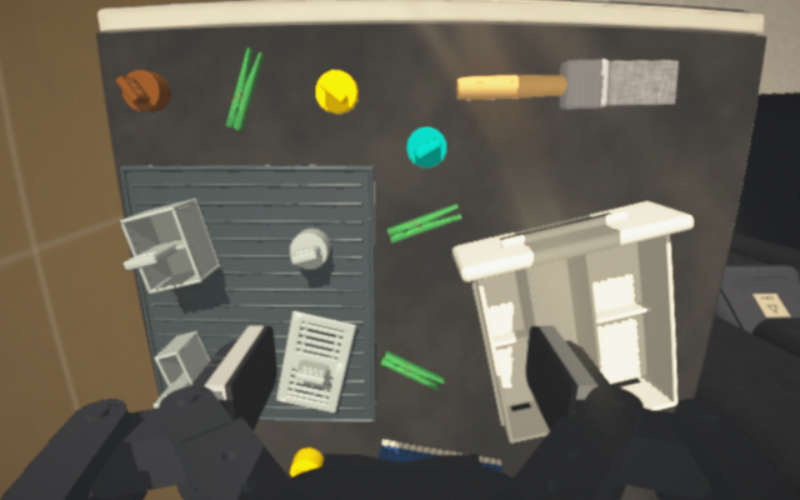

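The wrist view (shown at 1.25x) has all four inserts upright. The grey cap is at (310,249), the cover at (317,362), the wide cup at (168,245), the narrow cup at (180,360) partly hidden, and the drawer at (580,330). One enlarged crop will confirm the cap and sharpen the corners.

```bash
python3 - <<'E'
import cv2
a=cv2.imread("pics/w1.png"); 
cv2.imwrite("pics/m1.png",cv2.resize(a[125:345,90:310],(600,600),interpolation=2))
cv2.imwrite("pics/d1.png",cv2.resize(a[150:360,350:570],(628,600),interpolation=2))
E
```

```text
(no output)
```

View pics/m1.png

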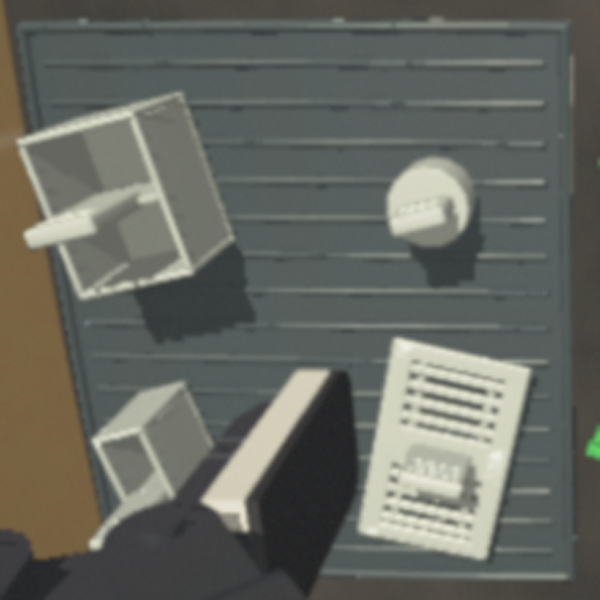

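View pics/d1.png

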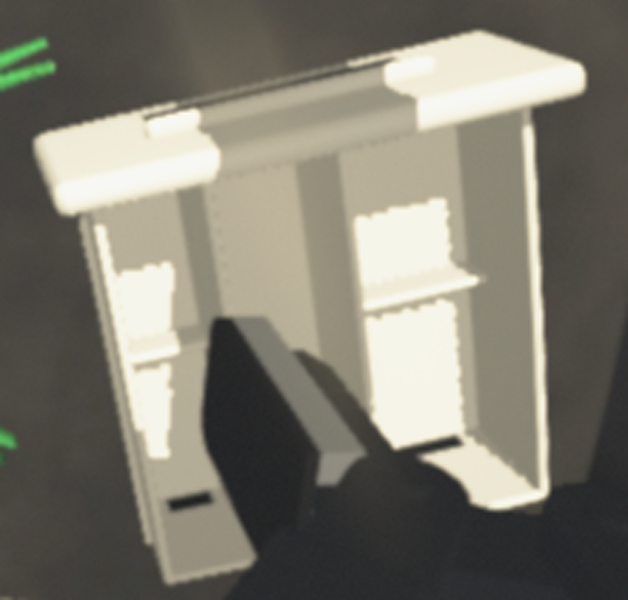

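The crop confirms the grey cap at crop (430,205), upright and tabbed, with its yellow and turquoise look-alikes elsewhere. The cover, wide cup and part of the narrow cup give usable corners. Next I fit the poses.

```bash
python3 - <<'E'
from h import *; import pickle
T=model("top"); W=pickle.load(open("pics/w1.pkl","rb"))
t=lambda *a:[(x/3.2+200,y/3.2+110) for x,y in a]
m=lambda *a:[(x/2.7273+90,y/2.7273+125) for x,y in a]
d=lambda *a:[(x/2.857+350,y/2.857+150) for x,y in a]
def go(n,o,q0):
    q,e=fit(o,q0); print(n,q.round(4),e.round(1).tolist())
    for M,L,p in o:
        if len(L)>1: q,e=fit([(M,L,p)],q0); print("   ",q.round(3))
rc=lambda a,b,z:[(-a,-b,z),(-a,b,z),(a,b,z),(a,-b,z)]
go("cover",[(W,rc(55,33,12),m((397,337),(532,368),(488,560),(360,530))),(T,rc(55,33,12),t((530,282),(462,268),(492,150),(560,165)))],[.61,-.11,-.2])
go("wide",[(W,rc(36,27,46)+[(-36,27,0),(36,27,0),(0,0,80)],m((20,142),(132,113),(190,272),(80,297),(183,93),(232,240),(60,230))),(T,rc(36,27,46),t((700,402),(638,410),(616,322),(684,316)))],[.474,-.237,.3])
go("narrow",[(W,[(-36,-13,46),(-36,13,46),(-36,13,0)],m((95,437),(140,428),(183,383))),(T,rc(36,13,46),t((688,245),(655,255),(630,170),(662,163)))],[.614,-.241,.3])
go("cap",[(W,[(0,0,24),(0,0,45),(0,12,45),(0,-12,45)],m((429,205),(419,217),(446,211),(394,225)))],[.482,-.107,.25])
go("drawer",[(W,[(95,88,58),(95,-88,58)],d((548,493),(163,583))),(T,[(95,88,58),(95,-88,58),(20,-15,20),(91,12,58)],t((92,163),(287,125),(226,231),(178,148)))],[.565,.155,.22])
E
```

```text
cover [ 0.6134 -0.1095 -0.2446] [[-0.8, 0.1], [-0.3, 0.1], [-0.5, -1.4], [-0.0, -0.5], [-0.6, -1.0], [-1.5, -2.6], [-1.4, -0.8], [-0.9, 0.2]]
    [ 0.614 -0.109 -0.247]
    [ 0.61  -0.113 -0.231]
wide [ 0.4776 -0.2389  0.2089] [[-1.2, -1.1], [0.6, -0.6], [0.5, 0.4], [-0.6, -0.1], [0.3, -0.3], [0.7, -0.3], [-0.2, 0.7], [0.2, -2.8], [0.3, -1.7], [1.4, 0.4], [-0.9, -1.3]]
    [ 0.478 -0.239  0.214]
    [ 0.474 -0.239  0.172]
narrow [ 0.6182 -0.2409  0.3099] [[-1.0, 0.1], [0.4, -1.9], [0.8, -2.2], [-0.4, -3.3], [1.1, -3.9], [0.8, -0.9], [-0.6, -1.2]]
    [ 0.621 -0.245  0.224]
    [ 0.612 -0.24   0.27 ]
cap [ 0.4829 -0.1049  0.2689] [[0.2, -0.4], [0.1, 0.4], [0.2, -0.1], [-0.6, 0.1]]
    [ 0.483 -0.105  0.269]
drawer [0.5657 0.1551 0.2427] [[-0.7, 0.1], [-0.4, -0.3], [-0.9, 0.3], [-0.7, -0.8], [-0.1, -0.3], [-1.0, 0.7]]
    [0.566 0.156 0.246]
    [0.565 0.155 0.222]
```

```bash
cat >> h.py <<'E'
def to(x,y,z,yaw):
    o=bot.get_obs(); R=Ro.from_quat(o["tool_rot"]).as_matrix(); th=np.arctan2(R[1,1],R[0,1])
    d=(R.T@(np.array([x,y,z])-o["eef_pos"]))*100; tw=(th-yaw+np.pi)%(2*np.pi)-np.pi
    print("t",round(o["clock"],2),"eef",o["eef_pos"].round(4),"yaw",th.round(3),"F",o["ft_force"].round(1),"w",round(o["grip_width"],4),"g",round(o["grasp_force"],1),"j",o["joint_pos"].round(2),"-> shift",d.round(2),"twist",tw.round(3))
E
python3 - <<'E'
from h import *
to(.483,-.105,.10,.269)
E
```

```text
t 2.05 eef [ 0.439  -0.0167  0.2387] yaw 1.571 F [-0.3  0.8 -0. ] w 0.0858 g 0.0 j [-0.04  0.1  -0.04  1.42  0.   -0.04] -> shift [-4.41 -8.83 13.86] twist 1.302
```

>>> send_rows(motion="0 -2 -4 5 0.14; 0 -4.4 -8.8 9 0.28; 0 -4.4 -8.8 13.9 0.42; 0 -4.4 -8.8 13.9 0.56; 0 -4.4 -8.8 13.9 0.7")

```text
clock: 2.55
eef_pos: [0.4802, -0.1036, 0.0959]
tool_rot: [0.345, 0.939, -0.001, -0.004]
ft_force: [-0.1, 0.5, 0.5]
grip_width: 0.0426
grasp_force: 0.0
```

>>> send_rows(motion="0 0 0 0 0.14; 0 0 0 0 0.28; 0 0 0 0 0.42; 0 0 0 0 0.56; 0 0 0 0 0.602")

```text
clock: 3.05
eef_pos: [0.4833, -0.103, 0.1003]
tool_rot: [0.606, 0.795, 0.0, -0.0]
ft_force: [-0.3, 0.4, 0.0]
grip_width: 0.0426
grasp_force: 0.0
```

>>> send_rows(motion="0 0 0 0 0; 0 0 0 0 0")

```text
clock: 3.25
eef_pos: [0.4835, -0.1037, 0.1002]
tool_rot: [0.605, 0.796, 0.0, 0.0]
ft_force: [-0.3, 0.3, 0.3]
grip_width: 0.0427
grasp_force: 0.0
```

```bash
python3 - <<'E'
from h import *
to(.483,-.105,.03,.269); im=snap("w2"); cv2.imwrite("pics/w2a.png",cv2.resize(im,(800,500)))
E
```

```text
t 3.25 eef [ 0.4835 -0.1037  0.1002] yaw 0.272 F [-0.3  0.3  0.3] w 0.0427 g 0.0 j [-0.21  0.29 -0.18  1.1   0.    1.09] -> shift [-0.11 -0.08  7.02] twist 0.003
3.25 [ 0.4835 -0.1037  0.1002] [6.047e-01 7.965e-01 1.000e-04 1.000e-04]
```

View pics/w2a.png

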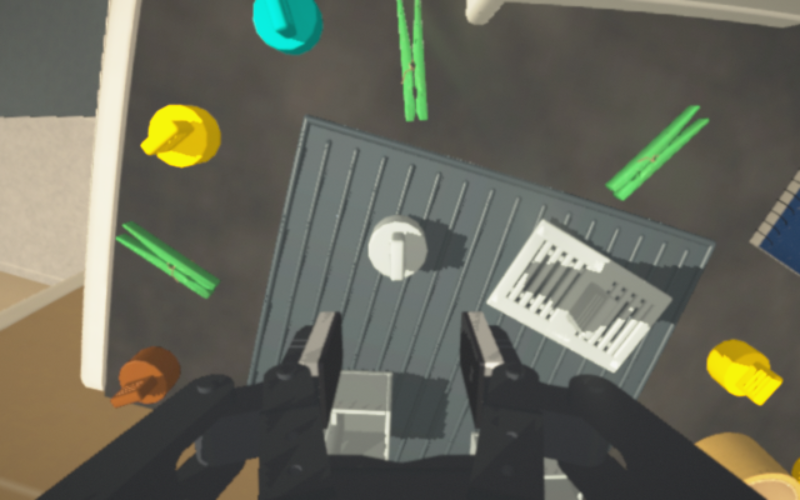

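The cap sits centred between the fingers at (398,248), with its tab parallel to the pads. Descending and gripping.

>>> send_rows(motion="0 -0.1 -0.1 3.5 0; 0 -0.1 -0.1 6 0; 0 -0.1 -0.1 7 0; 0 -0.1 -0.1 7 0; 1 -0.1 -0.1 7 0")

```text
clock: 3.8
eef_pos: [0.4836, -0.1062, 0.0306]
tool_rot: [0.606, 0.796, 0.0, 0.0]
ft_force: [-1.3, 0.1, 0.8]
grip_width: 0.029
grasp_force: 0.0
```

>>> send_rows(motion="1 0 0 0 0; 1 0 0 0 0; 1 0 0 0 0")

```text
clock: 4.1
eef_pos: [0.4837, -0.1063, 0.0307]
tool_rot: [0.606, 0.796, 0.0, 0.001]
ft_force: [-1.6, 0.1, -1.0]
grip_width: 0.0002
grasp_force: 0.0
```

```bash
python3 - <<'E'
from h import *
q=[.5657,.1551,.243]
print({n:place(q,l).round(4).tolist() for n,l in dict(cap=(20,-15,0),wide=(46.5,49,0),nar=(46.5,-64,0)).items()})
to(*place(q,(20,-15,150))[0],.243)
E
```

```text
{'cap': [[0.5887, 0.1454, 0.0]], 'wide': [[0.599, 0.2138, 0.0]], 'nar': [[0.6262, 0.1042, 0.0]]}
t 4.1 eef [ 0.4837 -0.1063  0.0307] yaw 0.269 F [-1.6  0.1 -1. ] w 0.0002 g 0.0 j [-0.22  0.37 -0.28  0.93 -0.    1.09] -> shift [ 21.46  16.84 -11.92] twist 0.026
```

```bash
python3 - <<'E'
from h import *; import pickle
W=pickle.load(open("pics/w2.pkl","rb"))
print("pred cap top, tabtop, TCP in w2a", (proj(W,[(.483,-.105,.024),(.483,-.105,.045),(.483,-.105,.1)])*1.25).round())
print(ray(W,(398/1.25,243/1.25),.024), ray(W,(397/1.25,258/1.25),.045))
im=snap("w3"); cv2.imwrite("pics/w3a.png",cv2.resize(im,(800,500)))
E
```

```text
pred cap top, tabtop, TCP in w2a [[398. 248.]
 [398. 258.]
 [397. 295.]]
[ 0.48218745 -0.10218752  0.024     ] [ 0.48256789 -0.10524406  0.045     ]
4.1 [ 0.4837 -0.1063  0.0307] [6.059e-01 7.955e-01 4.000e-04 8.000e-04]
```

View pics/w3a.png

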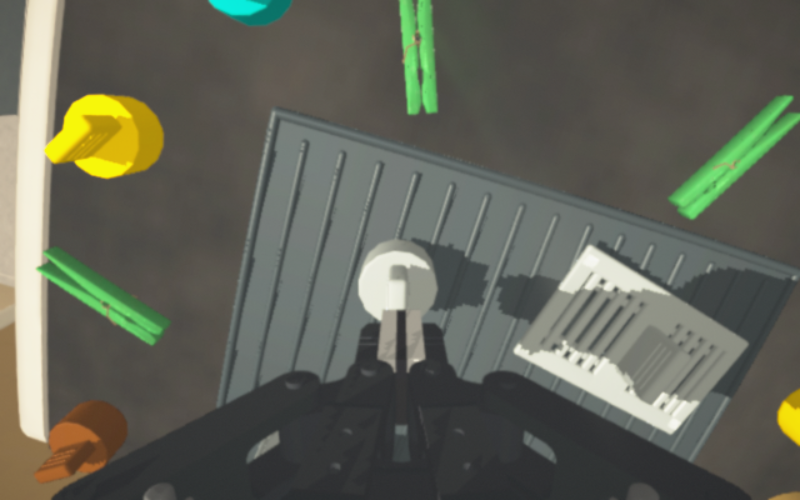

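```bash
python3 - <<'E'
from h import *; import pickle
W=pickle.load(open("pics/w3.pkl","rb"))
c=(.483,-.105,.269)
print("disc",(proj(W,place(c,[(0,0,24),(0,18,24),(0,-18,24),(18,0,24)]))*1.25).round().tolist())
print("tab",(proj(W,place(c,[(0,12,24),(0,12,45),(0,-12,45),(4,12,45)]))*1.25).round().tolist())
# tool points: pad front edge (x=+11mm) at distances behind TCP
o=bot.get_obs(); R=Ro.from_quat(o["tool_rot"]).as_matrix()
for x in (11,-11):
  for b in (0,5,10,15,20,30): print(x,b,(proj(W,o["eef_pos"]+R@np.array([x,0,-b])/1000)*1.25).round().tolist())
im=cv2.imread("pics/w3.png")[180:300,270:370]; cv2.imwrite("pics/w3c.png",cv2.resize(im,(500,600),interpolation=2))
E
```

```text
disc [[398.0, 284.0], [398.0, 247.0], [398.0, 319.0], [437.0, 284.0]]
tab [[398.0, 259.0], [398.0, 275.0], [398.0, 328.0], [408.0, 275.0]]
11 0 [[398.0, 269.0]]
11 5 [[398.0, 273.0]]
11 10 [[398.0, 277.0]]
11 15 [[398.0, 281.0]]
11 20 [[398.0, 285.0]]
11 30 [[398.0, 295.0]]
-11 0 [[398.0, 314.0]]
-11 5 [[398.0, 319.0]]
-11 10 [[398.0, 324.0]]
-11 15 [[398.0, 330.0]]
-11 20 [[398.0, 335.0]]
-11 30 [[398.0, 347.0]]
```

View pics/w3c.png

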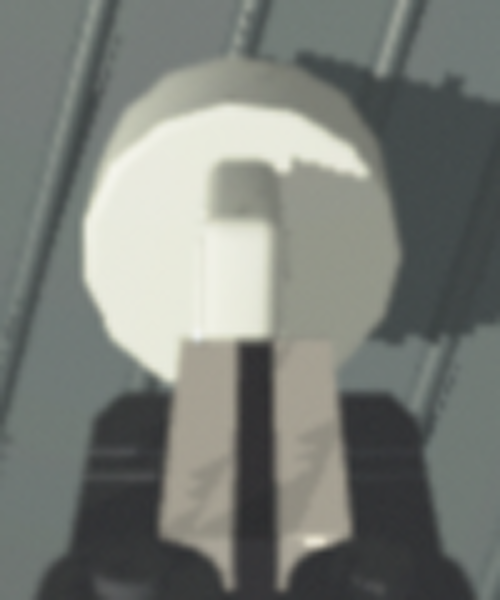

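The disc centre matches its prediction, so the cap's pose is right. The shut fingertips, though, lie across the tab in the picture. Both their apparent row and the pad gap put the tips about 35 mm behind the nominal TCP, so I closed above the tab. I'll open, go lower while watching the force, and try again.

>>> send_rows(motion="0 0 0 0 0; 0 0 0 0 0; 0 0 0 1.5 0; 0 0 0 2.5 0; 0 0 0 3 0")

```text
clock: 4.65
eef_pos: [0.4819, -0.1059, -0.0013]
tool_rot: [0.606, 0.796, -0.0, -0.001]
ft_force: [-0.5, -0.2, 0.9]
grip_width: 0.0427
grasp_force: 0.0
```

>>> send_rows(motion="1 0 0 0 0; 1 0 0 0 0; 1 0 0 0 0; 1 0 0 0 0")

```text
clock: 5.05
eef_pos: [0.4833, -0.1062, 0.0003]
tool_rot: [0.606, 0.796, 0.0, 0.0]
ft_force: [0.4, 0.6, -0.3]
grip_width: 0.0063
grasp_force: 60.9
```

```bash
python3 - <<'E'
from h import *
to(.483,-.105,.03,.269)
im=snap("w4")[150:310,240:400]; cv2.imwrite("pics/w4c.png",cv2.resize(im,(600,600),interpolation=2))
E
```

```text
t 5.05 eef [ 4.833e-01 -1.062e-01  3.000e-04] yaw 0.269 F [ 0.4  0.6 -0.3] w 0.0063 g 60.9 j [-0.22  0.41 -0.31  0.85 -0.    1.09] -> shift [ 0.13  0.01 -2.97] twist 0.0
5.05 [ 4.833e-01 -1.062e-01  3.000e-04] [6.059e-01 7.956e-01 2.000e-04 4.000e-04]
```

View pics/w4c.png

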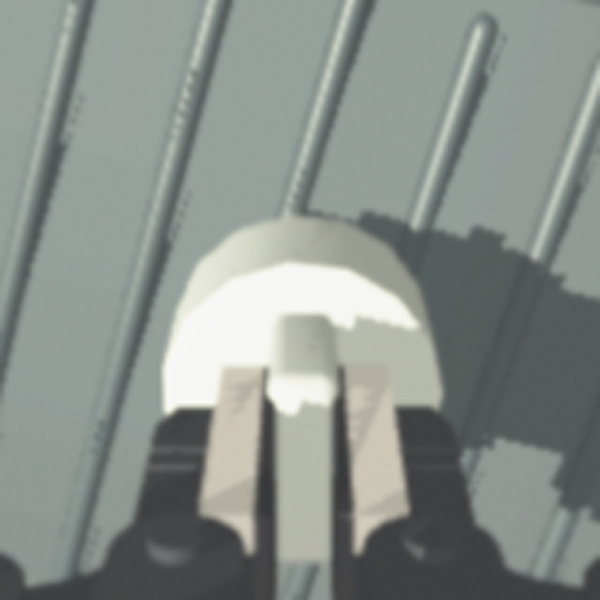

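The fingers hold the tab only by its top few mm: tips at crop row 368, tab top at 378. I'll reopen and go 13 mm lower for a full grip.

>>> send_rows(motion="0 0 0 0 0; 0 0 0 0 0; 0 0 0 0 0; 0 0 0 0.7 0; 0 0 0 1.3 0")

```text
clock: 5.6
eef_pos: [0.4829, -0.1062, -0.0136]
tool_rot: [0.606, 0.796, 0.0, 0.0]
ft_force: [-0.2, -0.2, -1.2]
grip_width: 0.0424
grasp_force: 0.0
```

>>> send_rows(motion="1 0 0 0 0; 1 0 0 0 0; 1 0 0 0 0; 1 0 0 0 0")

```text
clock: 6.0
eef_pos: [0.4829, -0.1062, -0.0131]
tool_rot: [0.606, 0.796, 0.0, 0.0]
ft_force: [0.0, -0.2, -0.2]
grip_width: 0.0324
grasp_force: 59.5
```

```bash
python3 - <<'E'
from h import *
to(.483,-.105,.09,.269)
im=snap("w5")[150:310,240:400]; cv2.imwrite("pics/w5c.png",cv2.resize(im,(600,600),interpolation=2))
E
```

```text
t 6.0 eef [ 0.4829 -0.1062 -0.0131] yaw 0.269 F [ 0.  -0.2 -0.2] w 0.0324 g 59.5 j [-0.22  0.42 -0.33  0.82 -0.    1.09] -> shift [  0.11   0.04 -10.31] twist -0.0
6.0 [ 0.4829 -0.1062 -0.0131] [0.6059 0.7955 0.     0.    ]
```

View pics/w5c.png

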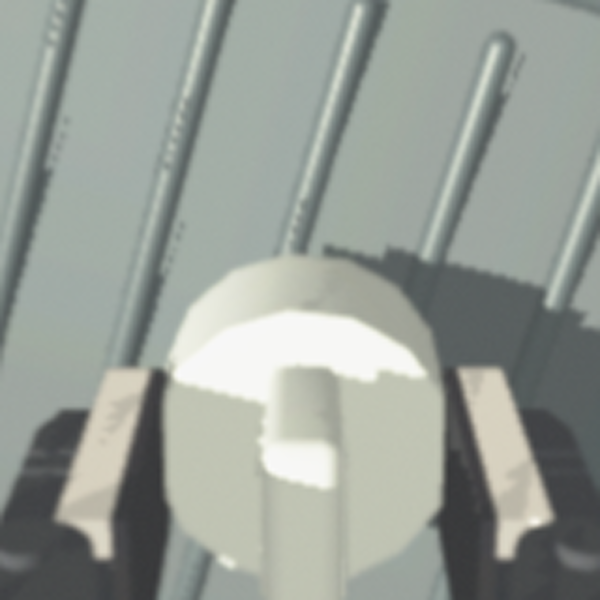

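It closed on the body (32 mm) this time, so the fingertips there are just below the disc top. The right height for the tab is about 8 mm higher.

>>> send_rows(motion="0 0 0 0 0; 0 0 0 0 0; 0 0 0 -0.4 0; 0 0 0 -0.8 0; 0 0 0 -0.8 0")

```text
clock: 6.55
eef_pos: [0.4837, -0.1064, -0.0043]
tool_rot: [0.606, 0.796, 0.0, 0.001]
ft_force: [0.1, -0.7, 0.8]
grip_width: 0.0429
grasp_force: 0.0
```

>>> send_rows(motion="1 0 0 0 0; 1 0 0 0 0; 1 0 0 0 0; 1 0 0 0 0")

```text
clock: 6.95
eef_pos: [0.4828, -0.1062, -0.0051]
tool_rot: [0.606, 0.796, -0.0, -0.0]
ft_force: [-0.3, 0.8, 1.9]
grip_width: 0.0067
grasp_force: 61.1
```

>>> send_rows(motion="1 0 0 -3 0; 1 0 0 -7 0; 1 0 0 -11 0; 1 0 0 -13 0; 1 0 0 -13 0")

```text
clock: 7.45
eef_pos: [0.4856, -0.1067, 0.1283]
tool_rot: [0.606, 0.796, 0.002, 0.003]
ft_force: [0.4, -0.0, 0.5]
grip_width: 0.0066
grasp_force: 60.9
```

```bash
python3 - <<'E'
from h import *
q=[.5657,.1551,.243]
to(*place(q,(20,-15,130))[0],.243)
im=snap("w6")[150:310,240:400]; cv2.imwrite("pics/w6c.png",cv2.resize(im,(600,600),interpolation=2))
E
```

```text
t 7.45 eef [ 0.4856 -0.1067  0.1283] yaw 0.269 F [ 0.4 -0.   0.5] w 0.0066 g 60.9 j [-0.22  0.27 -0.13  1.16  0.    1.09] -> shift [21.56 16.64 -0.14] twist 0.026
7.45 [ 0.4856 -0.1067  0.1283] [0.6059 0.7955 0.0016 0.0033]
```

>>> send_rows(motion="1 4 3 0 0.026; 1 8 6 0 0.026; 1 12 9 0 0.026; 1 16 12 0 0.026; 1 20 15.5 0 0.026")

```text
clock: 8.0
eef_pos: [0.5765, 0.1266, 0.1223]
tool_rot: [0.616, 0.788, -0.002, -0.001]
ft_force: [1.4, -1.3, -0.3]
grip_width: 0.0062
grasp_force: 60.9
```

>>> send_rows(motion="1 1.6 1.1 0 0; 1 1.6 1.1 0 0; 1 1.6 1.1 0 0")

```text
clock: 8.3
eef_pos: [0.5831, 0.1429, 0.1224]
tool_rot: [0.616, 0.788, -0.002, -0.001]
ft_force: [0.1, 0.2, 0.4]
grip_width: 0.0069
grasp_force: 60.8
```

```bash
python3 - <<'E'
from h import *
q=[.5657,.1551,.243]
to(*place(q,(20,-15,130))[0],.243)
im=snap("w7"); cv2.imwrite("pics/w7a.png",cv2.resize(im,(800,500)))
E
```

```text
t 8.3 eef [0.5831 0.1429 0.1224] yaw 0.244 F [0.1 0.2 0.4] w 0.0069 g 60.8 j [ 0.24  0.48  0.16  1.26 -0.    1.57] -> shift [ 0.1   0.61 -0.76] twist 0.001
8.3 [0.5831 0.1429 0.1224] [ 0.6158  0.7879 -0.002  -0.0012]
```

View pics/w7a.png

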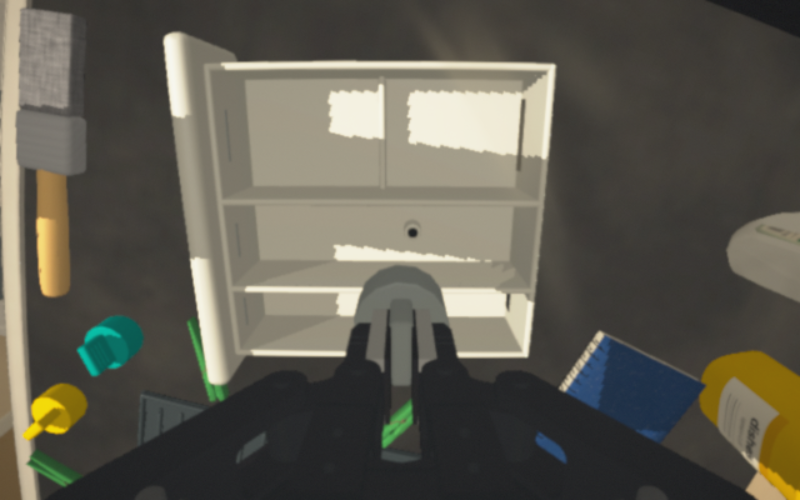

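The drawer is in clear view. Its rim corners are (205,65), (554,65), (528,357) and (238,355), and the standpipe is at (413,229). The cap is held straight.

```bash
python3 - <<'E'
from h import *; import pickle
W=pickle.load(open("pics/w7.pkl","rb"))
L=[(-95,88,58),(95,88,58),(95,-88,58),(20,-15,20)]; p=np.array([(205,65),(554,65),(528,357),(413,229)])/1.25
q,e=fit([(W,L,p)],[.566,.155,.243]); print(q.round(4),e.round(1).tolist())
print((proj(W,place(q,[(0,50,22),(0,50,18),(91,12,58),(-91,12,58),(-95,-88,58)]))*1.25).round().tolist())
to(*place(q,(20,-15,130))[0],q[2])
E
```

```text
[0.5677 0.1561 0.2417] [[-2.6, -0.4], [1.9, -0.8], [0.5, 0.8], [-0.5, 3.2]]
[[382.0, 134.0], [382.0, 134.0], [538.0, 204.0], [223.0, 204.0], [235.0, 356.0]]
t 8.35 eef [0.5832 0.1422 0.123 ] yaw 0.243 F [ 0.4 -0.7 -0.4] w 0.0063 g 60.8 j [ 0.24  0.48  0.16  1.26 -0.    1.57] -> shift [ 0.22  0.83 -0.71] twist 0.001
```

>>> send_rows(motion="1 0.2 0.7 0 0; 1 0.2 0.7 3.5 0; 1 0.2 0.7 7 0; 1 0.2 0.7 9 0; 1 0.2 0.7 9 0")

```text
clock: 8.85
eef_pos: [0.5879, 0.1448, 0.0312]
tool_rot: [0.617, 0.787, -0.003, -0.002]
ft_force: [0.1, -0.5, 0.6]
grip_width: 0.0064
grasp_force: 60.9
```

```bash
python3 - <<'E'
from h import *
q=[.5677,.1561,.242]
to(*place(q,(20,-14,0))[0],q[2])
im=snap("w8"); cv2.imwrite("pics/w8a.png",cv2.resize(im[60:320,200:480],(646,600)))
E
```

```text
t 8.85 eef [0.5879 0.1448 0.0312] yaw 0.241 F [ 0.1 -0.5  0.6] w 0.0064 g 60.9 j [ 0.24  0.56  0.05  1.07 -0.    1.57] -> shift [0.18 0.33 3.12] twist -0.001
8.85 [0.5879 0.1448 0.0312] [ 0.617   0.787  -0.003  -0.0023]
```

View pics/w8a.png

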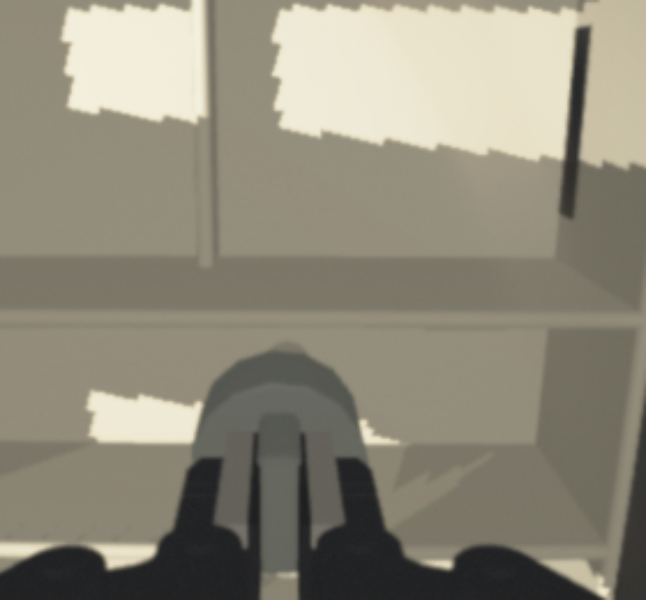

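The standpipe's far edge peeps out at (288,345) beyond the cap, whose centre column is 281. So the cap needs about +2–3 mm along tool y. Now the other axis.

```bash
python3 - <<'E'
from h import *; import pickle
W=pickle.load(open("pics/w8.pkl","rb")); s=646/280
f=lambda P:((proj(W,P)-[200,60])*s).round().tolist()
q=[.5677,.1561,.242]
for y in (-15,-13,-11): print(y,"pipe far",f(place(q,[(20,y+6,20)])))
print("partition top centre y12, y-42",f(place(q,[(20,12,58),(20,-42,58),(20,10,4),(20,14,4),(0,14,22)])))
o=bot.get_obs(); c=o["eef_pos"][:2]
for dy in (-2,0,2): 
  b=(*c,.241,.0358); print(dy,"cap bottom far rim, top far rim",f(place(b,[(0,18+dy,0),(0,18+dy,24)])))
E
```

```text
-15 pipe far [[287.0, 360.0]]
-13 pipe far [[287.0, 352.0]]
-11 pipe far [[287.0, 345.0]]
partition top centre y12, y-42 [[288.0, 323.0], [287.0, 557.0], [287.0, 273.0], [287.0, 258.0], [205.0, 273.0]]
-2 cap bottom far rim, top far rim [[282.0, 344.0], [282.0, 381.0]]
0 cap bottom far rim, top far rim [[282.0, 336.0], [282.0, 372.0]]
2 cap bottom far rim, top far rim [[282.0, 328.0], [282.0, 362.0]]
```

>>> send_rows(motion="1 0.55 0.25 0 0; 1 0.55 0.25 0 0; 1 0.55 0.25 1.2 0; 1 0.55 0.25 1.9 0; 1 0.55 0.25 1.9 0")

```text
clock: 9.4
eef_pos: [0.5906, 0.1524, 0.0142]
tool_rot: [0.616, 0.788, -0.001, -0.001]
ft_force: [0.3, -0.2, 0.3]
grip_width: 0.0067
grasp_force: 60.9
```

>>> send_rows(motion="1 0 0 0.4 0; 1 0 0 0.7 0; 1 0 0 0.9 0; 1 0 0 0.9 0")

```text
clock: 9.8
eef_pos: [0.5918, 0.1526, 0.0065]
tool_rot: [0.616, 0.788, -0.0, -0.0]
ft_force: [-0.9, -0.0, -0.0]
grip_width: 0.0066
grasp_force: 60.9
```

>>> send_rows(motion="1 0 0 0.3 0; 1 0 0 0.5 0; 1 0 0 0.6 0; 1 0 0 0.6 0")

```text
clock: 10.2
eef_pos: [0.5919, 0.1527, 0.0006]
tool_rot: [0.616, 0.788, -0.0, -0.0]
ft_force: [-0.3, -0.2, -0.8]
grip_width: 0.0064
grasp_force: 60.8
```

>>> send_rows(motion="1 0 0 0.15 0; 1 0 0 0.3 0; 1 0 0 0.3 0")

```text
clock: 10.5
eef_pos: [0.5919, 0.1527, -0.0024]
tool_rot: [0.616, 0.788, -0.0, -0.0]
ft_force: [-0.5, -0.3, -0.2]
grip_width: 0.0067
grasp_force: 60.8
```

>>> send_rows(motion="1 0 0 0.15 0; 1 0 0 0.3 0; 1 0 0 0.3 0")

```text
clock: 10.8
eef_pos: [0.5919, 0.1527, -0.0054]
tool_rot: [0.616, 0.788, -0.0, -0.0]
ft_force: [0.2, -0.3, -0.8]
grip_width: 0.0065
grasp_force: 60.8
```

```bash
python3 - <<'E'
from h import *
q=[.5677,.1561,.242]
to(*place(q,(20,-14,0))[0],q[2])
im=snap("w9"); cv2.imwrite("pics/w9a.png",cv2.resize(im[60:320,200:480],(646,600)))
E
```

```text
t 10.8 eef [ 0.5919  0.1527 -0.0054] yaw 0.243 F [ 0.2 -0.3 -0.8] w 0.0065 g 60.8 j [0.25 0.61 0.02 0.99 0.   1.58] -> shift [-0.49 -0.27 -0.54] twist 0.001
10.8 [ 0.5919  0.1527 -0.0054] [ 6.162e-01  7.876e-01 -1.000e-04 -1.000e-04]
```

>>> send_rows(motion="1 0 0 0.15 0; 1 0 0 0.3 0; 1 0 0 0.3 0")

```text
clock: 11.15
eef_pos: [0.5923, 0.1527, -0.0071]
tool_rot: [0.616, 0.788, 0.0, 0.0]
ft_force: [-1.9, -1.5, 5.5]
grip_width: 0.0064
grasp_force: 61.7
```

>>> send_rows(motion="1 0 0 0.1 0; 1 0 0 0.2 0; 1 0 0 0.2 0")

```text
clock: 11.45
eef_pos: [0.5924, 0.1528, -0.0072]
tool_rot: [0.616, 0.788, 0.001, 0.001]
ft_force: [-5.7, -2.0, 14.6]
grip_width: 0.0065
grasp_force: 63.2
```

The cap touched the floor at eef z −0.007, so the mat is about 6 mm thick and the cap is seated. Releasing and lifting.

>>> send_rows(motion="1 0 0 -0.2 0; 0.4 0 0 -0.2 0; 0.4 0 0 -0.2 0; 0.4 0 0 -0.2 0; 0.4 0 0 -0.2 0")

```text
clock: 11.95
eef_pos: [0.592, 0.1528, -0.0085]
tool_rot: [0.616, 0.788, -0.0, -0.0]
ft_force: [0.1, 0.2, -0.0]
grip_width: 0.0261
grasp_force: 0.0
```

>>> send_rows(motion="0.4 0 0 -4 0; 0.4 0 0 -8 0; 0.4 0 0 -12 0; 0.4 0 0 -15 0; 0.4 0 0 -15 0")

```text
clock: 12.45
eef_pos: [0.5956, 0.1537, 0.1477]
tool_rot: [0.616, 0.788, 0.004, 0.003]
ft_force: [0.5, 0.2, -0.8]
grip_width: 0.0255
grasp_force: 0.0
```

```bash
python3 - <<'E'
from h import *
to(.6134,-.1095,.14,-.245)
im=snap("w10")
for t in ("siphon_cap",): print(t,[( [round(float(v)) for v in d["rect"]],round(d["conf"],2)) for d in boxes_of("wrist",t)])
import pickle; W=pickle.load(open("pics/w10.pkl","rb")); q=[.5677,.1561,.242]
print(proj(W,place(q,[(20,-15,28),(20,-15,49)])).round(), proj(W,np.array([[.592,.1528,.028]])).round())
E
```

```text
t 12.45 eef [0.5956 0.1537 0.1477] yaw 0.243 F [ 0.5  0.2 -0.8] w 0.0255 g 0.0 j [0.25 0.48 0.24 1.31 0.   1.58] -> shift [-25.98  -4.62   0.71] twist 0.488
12.45 [0.5956 0.1537 0.1477] [0.6162 0.7876 0.0042 0.0032]
siphon_cap [([314, 186, 38, 35], 0.82), ([45, 324, 47, 40], 0.71), ([89, 272, 48, 48], 0.58)]
[[311. 190.]
 [310. 196.]] [[314. 183.]]
```

```bash
python3 - <<'E'
import cv2
im=cv2.imread("pics/w10.png"); cv2.imwrite("pics/w10a.png",cv2.resize(im[30:320,130:470],(703,600),interpolation=2))
E
```

```text
(no output)
```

View pics/w10a.png

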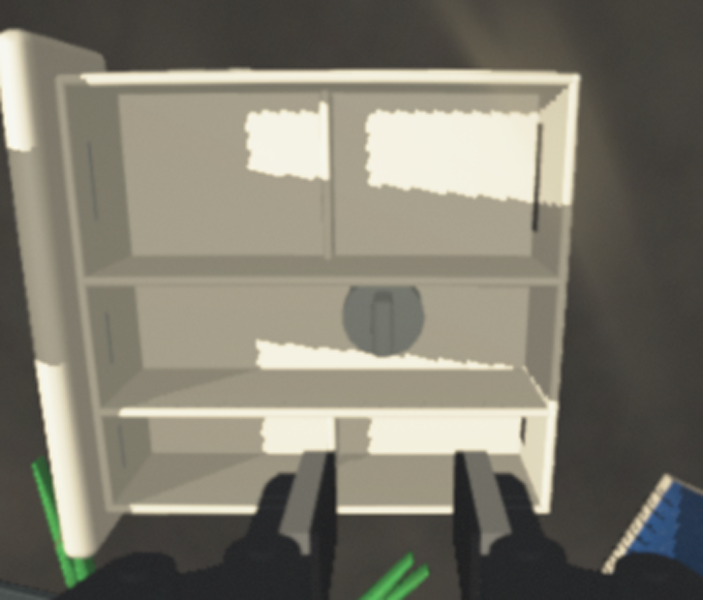

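The cap sits upright in the middle trough at (383,318). Many drawer edges are visible, so I'll refit it.

```bash
python3 - <<'E'
from h import *; import pickle
W=pickle.load(open("pics/w10.pkl","rb")); k=lambda p:np.array(p)/2.0676+[130,30]
L=[(-95,88,58),(95,88,58),(95,-88,58),(93,12,58),(93,-42,58),(-91,84,4),(-91,14,4),(91,14,4),(91,-40,4),(-91,-40,4),(0,14,22)]
p=k([(60,76),(579,75),(551,513),(562,278),(549,408),(118,93),(133,256),(533,256),(520,368),(145,368),(327,257)])
q,e=fit([(W,L,p)],[.566,.155,.243]); print(q.round(4)); print(e.round(1).tolist())
q4,_=fit([(W,L,p)],[.566,.155,.243,0.0]) if 0 else (q,0)
r=least_squares(lambda v:(proj(W,place(v,L))-p).ravel(),[*q,0.]); print("with z",r.x.round(4),r.fun.reshape(-1,2).round(1).tolist())
for z in (.028,.049): print(ray(W,k((383,318)),z), place(q,(20,-15,0)))
c=ray(W,k((383,318)),.028); cs,s=np.cos(q[2]),np.sin(q[2]); d=c[:2]-q[:2]; print("cap in drawer",[cs*d[0]+s*d[1],-s*d[0]+cs*d[1]])
E
```

```text
[0.5677 0.1567 0.2413]
[[-3.6, -0.6], [0.9, -1.0], [-0.3, -0.1], [0.2, 1.6], [2.1, 2.1], [-0.1, 0.8], [-0.4, -0.4], [-1.2, -0.7], [2.0, -0.4], [-0.8, -0.2], [0.4, 1.8]]
with z [ 0.5678  0.1565  0.2397 -0.0026] [[-1.9, -0.4], [0.3, -0.3], [-1.1, -1.2], [-0.5, 1.3], [1.3, 1.3], [1.1, 0.9], [0.6, -0.9], [-1.7, -0.8], [1.5, -0.9], [0.0, -1.0], [0.7, 1.5]]
[0.59316301 0.15268716 0.028     ] [[0.59074955 0.14687513 0.        ]]
[0.59202808 0.15771559 0.049     ] [[0.59074955 0.14687513 0.        ]]
cap in drawer [np.float64(0.023732637867660847), np.float64(-0.009933257004917583)]
```

```bash
python3 - <<'E'
from h import *; import pickle
T=model("top"); W=pickle.load(open("pics/w1.pkl","rb")); W2=pickle.load(open("pics/w2.pkl","rb"))
t=lambda *a:[(x/3.2+200,y/3.2+110) for x,y in a]
m=lambda *a:[(x/2.7273+90,y/2.7273+125) for x,y in a]
w2=lambda *a:[(x/1.25,y/1.25) for x,y in a]
rc=lambda a,b,z:[(-a,-b,z),(-a,b,z),(a,b,z),(a,-b,z)]
def go(n,o,q0):
    q,e=fit(o,q0); print(n,q.round(4),np.abs(e).mean().round(2),[fit([x],q0)[0].round(4).tolist() for x in o])
go("cover",[(W,rc(55,33,18),m((397,337),(532,368),(488,560),(360,530))),(W2,rc(55,33,18),w2((487,300),(543,219),(672,297),(613,371)))],[.61,-.11,-.2])
go("wide",[(W,rc(36,27,52)+[(-36,27,6),(36,27,6),(0,0,86)],m((20,142),(132,113),(190,272),(80,297),(183,93),(232,240),(60,230))),(T,rc(36,27,52),t((700,402),(638,410),(616,322),(684,316)))],[.474,-.237,.3])
go("narrow",[(W,[(-36,-13,52),(-36,13,52),(-36,13,6)],m((95,437),(140,428),(183,383))),(T,rc(36,13,52),t((688,245),(655,255),(630,170),(662,163)))],[.614,-.241,.3])
q=fit([(W,rc(55,33,18),m((397,337),(532,368),(488,560),(360,530)))],[.61,-.11,-.2])[0]
to(q[0],q[1],.1,q[2])
E
```

```text
cover [ 0.6102 -0.1081 -0.2514] 0.63 [[0.6105, -0.1077, -0.2471], [0.6101, -0.1084, -0.253]]
wide [ 0.4758 -0.2358  0.2098] 0.95 [[0.4762, -0.2356, 0.2164], [0.4728, -0.2374, 0.172]]
narrow [ 0.6154 -0.2388  0.2806] 1.18 [[0.6172, -0.2415, 0.2161], [0.6099, -0.2388, 0.2702]]
t 12.55 eef [0.5925 0.1529 0.1424] yaw 0.243 F [-0.7  0.5  0.4] w 0.0257 g 0.0 j [0.25 0.49 0.23 1.31 0.   1.58] -> shift [-25.73  -4.54   4.23] twist 0.49
```

>>> send_rows(motion="0.3 -4.5 -0.8 0 0.12; 0.3 -9 -1.6 0 0.24; 0.3 -13.5 -2.4 0 0.36; 0.3 -18 -3.2 0 0.47; 0.3 -22.5 -4 0 0.493")

```text
clock: 13.05
eef_pos: [0.6058, -0.0767, 0.1393]
tool_rot: [0.79, 0.613, -0.002, -0.002]
ft_force: [0.4, 0.0, 0.9]
grip_width: 0.03
grasp_force: 0.0
```

```bash
python3 -c "
from h import *
to(.610,-.108,.09,-.251)"
```

```text
t 13.05 eef [ 0.6058 -0.0767  0.1393] yaw -0.252 F [0.4 0.  0.9] w 0.03 g 0.0 j [-0.13  0.49  0.23  1.31  0.    1.7 ] -> shift [-2.92  1.21  4.92] twist -0.001
```

>>> send_rows(motion="0.3 -2.9 1.2 2 0; 0.3 -2.9 1.2 4.9 0; 0.3 -2.9 1.2 4.9 0; 0.3 -2.9 1.2 4.9 0")

```text
clock: 13.45
eef_pos: [0.61, -0.1058, 0.0908]
tool_rot: [0.79, 0.613, -0.002, -0.002]
ft_force: [1.5, 0.9, -0.4]
grip_width: 0.0301
grasp_force: 0.0
```

```bash
python3 -c "
from h import *
to(.610,-.108,-.013,-.251)"
```

```text
t 13.45 eef [ 0.61   -0.1058  0.0908] yaw -0.25 F [ 1.5  0.9 -0.4] w 0.0301 g 0.0 j [-0.17  0.54  0.18  1.21  0.    1.65] -> shift [-0.21  0.11 10.38] twist 0.001
```

>>> send_rows(motion="0.3 -0.2 0 4 0; 0.3 -0.2 0 8 0; 0.3 -0.2 0 9.8 0; 0.3 -0.2 0 10.3 0; 0.3 -0.2 0 10.3 0")

```text
clock: 13.95
eef_pos: [0.6118, -0.1074, -0.0096]
tool_rot: [0.789, 0.614, 0.0, 0.0]
ft_force: [-0.0, 0.1, -0.1]
grip_width: 0.03
grasp_force: 0.0
```

>>> send_rows(motion="0.3 0 0 0 0; 1 0 0 0 0; 1 0 0 0 0; 1 0 0 0 0; 1 0 0 0 0")

```text
clock: 14.45
eef_pos: [0.613, -0.1085, -0.008]
tool_rot: [0.79, 0.613, 0.001, 0.001]
ft_force: [-0.6, 0.6, 6.1]
grip_width: 0.0065
grasp_force: 62.4
```

Gripped at 6.5 mm with the pads fully down on the plate. Lifting and heading for the drawer.

>>> send_rows(motion="1 0 0 -3 0; 1 0 0 -7 0; 1 0 0 -11 0; 1 0 0 -15 0; 1 0 0 -15 0")

```text
clock: 14.95
eef_pos: [0.6156, -0.1092, 0.1476]
tool_rot: [0.79, 0.613, 0.004, 0.005]
ft_force: [1.4, 0.2, 0.9]
grip_width: 0.0063
grasp_force: 61.5
```

```bash
python3 -c "
from h import *
to(*place([.5677,.1567,.241],(20,-15,140))[0],.241)"
```

```text
t 14.95 eef [ 0.6156 -0.1092  0.1476] yaw -0.25 F [1.4 0.2 0.9] w 0.0063 g 61.5 j [-0.18  0.5   0.27  1.32 -0.    1.65] -> shift [24.19 -8.77  0.66] twist -0.491
```

>>> send_rows(motion="1 4.5 -1.6 0.3 -0.12; 1 9 -3.2 0.3 -0.24; 1 13.5 -4.8 0.3 -0.36; 1 18 -6.4 0.3 -0.47; 1 22 -8 0.3 -0.491")

```text
clock: 15.45
eef_pos: [0.5875, 0.1266, 0.1363]
tool_rot: [0.616, 0.788, -0.0, -0.0]
ft_force: [0.8, 0.4, -0.2]
grip_width: 0.0064
grasp_force: 61.5
```

>>> send_rows(motion="1 0.8 0 0 0; 1 0.8 0 0 0; 1 0.8 0 0 0")

```text
clock: 15.75
eef_pos: [0.5861, 0.1316, 0.1365]
tool_rot: [0.617, 0.787, -0.001, 0.0]
ft_force: [-0.1, -1.6, -0.2]
grip_width: 0.0062
grasp_force: 61.5
```

```bash
python3 -c "
from h import *
to(*place([.5677,.1567,.241],(20,-15,70))[0],.241)"
```

```text
t 15.75 eef [0.5861 0.1316 0.1365] yaw 0.24 F [-0.1 -1.6 -0.2] w 0.0062 g 61.5 j [ 0.22  0.47  0.19  1.29 -0.    1.55] -> shift [1.38 0.81 6.65] twist -0.001
```

>>> send_rows(motion="1 1.4 0.8 0 0; 1 1.4 0.8 3 0; 1 1.4 0.8 6.6 0; 1 1.4 0.8 6.6 0; 1 1.4 0.8 6.6 0")

```text
clock: 16.25
eef_pos: [0.5905, 0.1472, 0.0705]
tool_rot: [0.618, 0.787, -0.001, -0.001]
ft_force: [-0.3, -0.7, 0.1]
grip_width: 0.0064
grasp_force: 61.5
```

```bash
python3 - <<'E'
from h import *
to(*place([.5677,.1567,.241],(20,-15,40))[0],.241)
im=snap("w11"); cv2.imwrite("pics/w11a.png",cv2.resize(im,(800,500)))
E
```

```text
t 16.25 eef [0.5905 0.1472 0.0705] yaw 0.24 F [-0.3 -0.7  0.1] w 0.0064 g 61.5 j [0.24 0.53 0.11 1.15 0.   1.58] -> shift [-0.03  0.01  3.05] twist -0.001
16.25 [0.5905 0.1472 0.0705] [ 6.175e-01  7.865e-01 -8.000e-04 -6.000e-04]
```

View pics/w11a.png

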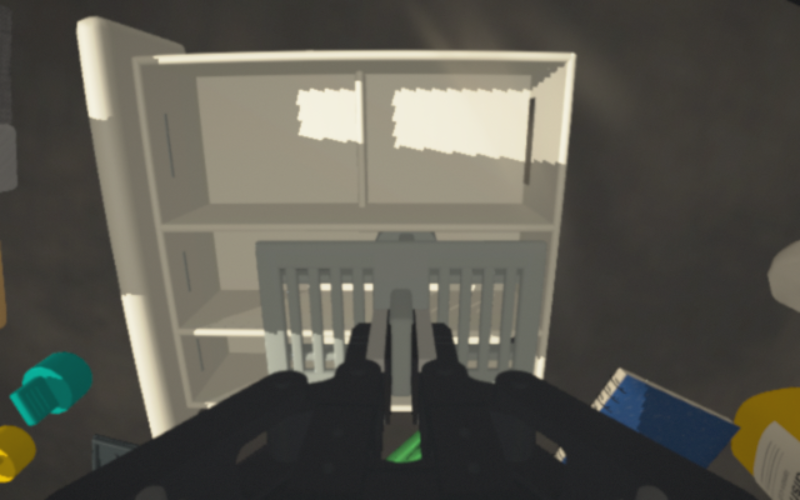

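The cover is held square above the middle trough: far edge from (256,242) to (546,240), partition at row 228. I'll check it against the model.

```bash
python3 - <<'E'
from h import *; import pickle
W=pickle.load(open("pics/w11.pkl","rb")); k=lambda p:np.array(p)/1.25
q=[.5677,.1567,.241]
print("drawer pred",(proj(W,place(q,[(93,12,58),(-93,12,58),(-95,88,58),(95,88,58),(-95,-88,58),(-91,-42,58)]))*1.25).round().tolist(),"obs (557,228),(163,228),(135,57),(575,54),(190,405),(180,332)")
for z in (.0925,.0965,.10):
  a,b=ray(W,k((256,242)),z),ray(W,k((546,240)),z)
  mid=(a+b)/2; v=b-a; d=mid[:2]-np.array(q[:2]); c,s=np.cos(q[2]),np.sin(q[2])
  print(z,"len",np.hypot(*v[:2]).round(4),"yaw",np.arctan2(v[1],v[0]).round(3),"mid in drawer",(c*d[0]+s*d[1]).round(4),(-s*d[0]+c*d[1]).round(4))
E
```

```text
drawer pred [[557.0, 228.0], [158.0, 229.0], [130.0, 56.0], [578.0, 52.0], [187.0, 409.0], [180.0, 333.0]] obs (557,228),(163,228),(135,57),(575,54),(190,405),(180,332)
0.0925 len 0.1109 yaw 0.248 mid in drawer 0.0209 0.0153
0.0965 len 0.1081 yaw 0.248 mid in drawer 0.0209 0.0164
0.1 len 0.1057 yaw 0.248 mid in drawer 0.0209 0.0174
```

>>> send_rows(motion="1 0.2 0 0 0; 1 0.2 0 1 0; 1 0.2 0 2 0; 1 0.2 0 2.4 0; 1 0.2 0 2.4 0")

```text
clock: 16.8
eef_pos: [0.5892, 0.1497, 0.0455]
tool_rot: [0.617, 0.787, -0.001, -0.001]
ft_force: [-0.2, 0.4, 0.2]
grip_width: 0.0067
grasp_force: 61.5
```

>>> send_rows(motion="1 0 0 0.3 0; 1 0 0 0.5 0; 1 0 0 0.7 0; 1 0 0 0.7 0")

```text
clock: 17.2
eef_pos: [0.5901, 0.1498, 0.0396]
tool_rot: [0.617, 0.787, -0.0, -0.0]
ft_force: [-0.4, 0.3, -0.7]
grip_width: 0.0067
grasp_force: 61.5
```

>>> send_rows(motion="1 0 0 0.15 0; 1 0 0 0.3 0; 1 0 0 0.3 0")

```text
clock: 17.5
eef_pos: [0.5901, 0.1498, 0.0367]
tool_rot: [0.617, 0.787, -0.0, -0.0]
ft_force: [-0.0, 0.7, -1.4]
grip_width: 0.0064
grasp_force: 61.5
```

>>> send_rows(motion="1 0 0 0.1 0; 1 0 0 0.2 0; 1 0 0 0.2 0")

```text
clock: 17.8
eef_pos: [0.5904, 0.15, 0.036]
tool_rot: [0.617, 0.787, 0.0, 0.0]
ft_force: [-2.8, 0.0, 4.6]
grip_width: 0.0062
grasp_force: 62.3
```

Contact came at 0.036, exactly the seated height. Releasing and moving to the cups.

>>> send_rows(motion="1 0 0 -0.2 0; 0.3 0 0 -0.2 0; 0.3 0 0 -0.3 0; 0.3 0 0 -0.4 0; 0.3 0 0 -0.4 0")

```text
clock: 18.3
eef_pos: [0.5904, 0.1499, 0.0389]
tool_rot: [0.617, 0.787, 0.0, 0.0]
ft_force: [0.1, -0.4, 0.0]
grip_width: 0.0295
grasp_force: 0.0
```

>>> send_rows(motion="0.3 0 0 -4 0; 0.3 0 0 -8 0; 0.3 0 0 -12 0; 0.3 0 0 -16 0; 0.3 0 0 -16 0")

```text
clock: 18.8
eef_pos: [0.594, 0.1508, 0.2062]
tool_rot: [0.617, 0.787, 0.005, 0.004]
ft_force: [0.6, 0.6, 0.8]
grip_width: 0.0299
grasp_force: 0.0
```

```bash
python3 - <<'E'
from h import *
to(.56,-.24,.2,.241)
im=snap("w12")
for t in ("cover","drawer"): print(t,[( [round(float(v)) for v in d["rect"]],round(d["conf"],2)) for d in boxes_of("wrist",t)])
import pickle; W=pickle.load(open("pics/w12.pkl","rb")); q=[.5677,.1567,.241]
P=proj(W,place(q,[(x,y,62) for x in(-35,75) for y in (-48,18)])); print("pred cover rect",(P.min(0)+P.max(0))/2,np.ptp(P,0))
E
```

```text
t 18.8 eef [0.594  0.1508 0.2062] yaw 0.241 F [0.6 0.6 0.8] w 0.0299 g 0.0 j [ 0.25  0.46  0.35  1.45 -0.    1.58] -> shift [-37.14 -12.63   0.45] twist 0.0
18.8 [0.594  0.1508 0.2062] [0.617  0.787  0.0051 0.0039]
cover [([315, 180, 116, 73], 0.79)]
drawer [([282, 160, 227, 216], 0.86)]
pred cover rect [313.21698614 179.55322572] [117.30103337  67.06587289]
```

>>> send_rows(motion="0.3 -4.7 -1.6 0 0; 0.3 -9.4 -3.2 0 0; 0.3 -14 -4.8 0 0; 0.3 -18.7 -6.4 0 0; 0.3 -23.4 -8 0 0")

```text
clock: 19.45
eef_pos: [0.5667, -0.098, 0.1965]
tool_rot: [0.617, 0.787, -0.001, -0.002]
ft_force: [0.9, 0.2, -0.3]
grip_width: 0.0297
grasp_force: 0.0
```

>>> send_rows(motion="0.3 -4.7 -1.6 0 0; 0.3 -9.4 -3.2 0 0; 0.3 -13.7 -4.7 0 0; 0.3 -13.7 -4.7 0 0; 0.3 -13.7 -4.7 0 0")

```text
clock: 19.95
eef_pos: [0.5539, -0.2415, 0.1964]
tool_rot: [0.618, 0.786, -0.0, -0.002]
ft_force: [-0.4, 0.6, -0.2]
grip_width: 0.03
grasp_force: 0.0
```

```bash
cat > sil.py <<'E'
from h import *
import pickle
def pts(a,b,tb):  # hull points of a cup on the 6 mm mat
    return [(x,y,z) for x in(-a,a) for y in(-b,b) for z in(6,52)]+[(x,y,86) for x in(-4,4) for y in(-tb,tb)]
def hullmask(P):
    m=np.zeros((400*4,640*4),np.uint8); h=cv2.convexHull((P*4).astype(np.float32)).astype(np.int32); cv2.fillConvexPoly(m,h,255)
    return cv2.resize(m,(640,400),interpolation=cv2.INTER_AREA).astype(float)/255
def tabrect(q,tb): return place(q,[(x,y,86) for x,y in((-4,-tb),(-4,tb),(4,tb),(4,-tb))])
E
python3 - <<'E'
from sil import *
to(.6154,-.2388,.15,.25)
im=snap("w13"); W=pickle.load(open("pics/w13.pkl","rb"))
for t in ("cup_wide","cup_narrow"): print(t,[( [round(float(v),1) for v in d["rect"]],round(d["conf"],2)) for d in boxes_of("wrist",t)])
for n,q,s in (("wide",(.4762,-.2356,.2164),(36,27,15)),("narrow",(.6154,-.2388,.25),(36,13,11))):
    P=proj(W,place(q,pts(*s))); print(n,((P.min(0)+P.max(0))/2).round(1),np.ptp(P,0).round(1))
    x0,y0=(P.min(0)-8).astype(int); x1,y1=(P.max(0)+8).astype(int); x0,y0=max(x0,0),max(y0,0); c=im[y0:y1,x0:x1]
    g=cv2.cvtColor(c,cv2.COLOR_BGR2GRAY); print((x0,y0)); 
    for r in g[::4,::4]: print(" ".join(f"{v:3d}" for v in r))
E
```

```text
t 19.95 eef [ 0.5539 -0.2415  0.1964] yaw 0.238 F [-0.4  0.6 -0.2] w 0.03 g 0.0 j [-0.41  0.46  0.32  1.44  0.    0.92] -> shift [-1.2   6.05  4.61] twist -0.012
19.95 [ 0.5539 -0.2415  0.1964] [ 6.181e-01  7.861e-01 -4.000e-04 -2.300e-03]
cup_wide [([245.6, 153.4, 78.0, 63.8], 0.95)]
cup_narrow [([381.2, 188.7, 77.3, 45.3], 0.74)]
wide [243.6 150.9] [82.6 61.1]
(np.int64(194), np.int64(112))
130 138 140 138 138 139 140 157 104 138 137 140 100 137 137 138 138 135 137 137 149 110 136 136 137
136 139 139 123 139 139 140 169 131 139 139 146 105 138 139 139 126 137 138 137 175 128 136 136 144
140 139 141 101 139 143 155 149 143 141 149 149 120 140 146 146 114 139 141 139 161 138 142 136 147
141 140 200 225 236 230 230 227 226 223 222 219 217 220 218 221 222 221 222 222 216 185 144  88  87
139 138 228 156 148 147 162 184 186 189 189 215 226 167 173 199 194 192 193 194 194 231 140  88  84
140 139 213 161 140 140 154 179 181 180 180 206 233 141 144 181 181 181 181 182 185 233 140  88  82
141 140 202 172 139 139 147 179 179 180 180 198 228 140 143 181 181 181 181 181 184 236 140  87  82
140 
[... 2099 characters left out ...]
 178 162 141 142 242  95  96
134 133 173 246 165 160 159 158 156 155 156 230 246 246 245 161 152 151 151 141 141 235  94  97
134 132 126 246 155 151 151 154 165 171 172 219 246 246 245 159 151 152 151 149 141 238  89  94
133 138 117 245 153 156 163 173 174 171 172 208 246 246 244 160 155 154 156 157 156 225 157 118
132 159 129 240 240 242 242 241 240 245 229 220 246 246 244 152 150 142 131 137 134 142 133 128
131 141 130 132 132 154 130 131 130 165 129 131 186 246 243 137 129 145 123 129 128 140 122 128
132 125 131 132 131 120 130 131 130 133 130 129 130 242 237 131 130 155 128 129 128 160 126 128
114 119 128 131 131 128 131 131 134 117 130 130 130 113 129 128 131 114 128 128 125 127 127 127
```

Both networks' boxes agree with the predictions: narrow cup (381,189) against (381,189), wide cup (246,153) against (244,151). Both yaws are about 0.24. Going for the narrow cup.

>>> send_rows(motion="0.3 -0.6 3 2 0; 0.3 -1.2 6 5 0; 0.3 -1.2 6 7 0; 0.3 -1.2 6 7 0; 0.3 -1.2 6 7 0")

```text
clock: 20.6
eef_pos: [0.6164, -0.2365, 0.1288]
tool_rot: [0.616, 0.788, -0.0, -0.001]
ft_force: [-0.2, 0.1, 0.3]
grip_width: 0.0298
grasp_force: 0.0
```

```bash
python3 - <<'E'
from sil import *
to(.6154,-.2388,.03,.238)
im=snap("w14"); W=pickle.load(open("pics/w14.pkl","rb"))
q=(.6154,-.2388,.238); P=proj(W,tabrect(q,11)); print(P.round().tolist())
x0,y0=(P.min(0)-14).astype(int); x1,y1=(P.max(0)+14).astype(int); g=cv2.cvtColor(im,cv2.COLOR_BGR2GRAY)[y0:y1,x0:x1]; print(x0,y0)
for r in g[::3,::2]: print(" ".join(f"{v:3d}" for v in r))
E
```

```text
t 20.6 eef [ 0.6164 -0.2365  0.1288] yaw 0.243 F [-0.2  0.1  0.3] w 0.0298 g 0.0 j [-0.37  0.6   0.38  1.35 -0.    0.96] -> shift [-0.21 -0.14  9.88] twist 0.005
20.6 [ 0.6164 -0.2365  0.1288] [ 6.162e-01  7.876e-01 -2.000e-04 -7.000e-04]
[[311.0, 228.0], [311.0, 197.0], [323.0, 198.0], [323.0, 228.0]]
297 183
175 175 172 179 182 185 186 185 191 191 190 186 192 195 197 197 199 202 207 214
244 244 244 244 245 245 244 244 244 241 239 235 239 242 242 241 240 240 239 240
182 181 183 184 187 186 183 186 212 185 172 162 150 164 178 178 178 177 179 178
178 178 179 178 178 178 179 185 211 184 174 164 151 166 178 177 178 178 178 178
177 177 178 178 178 178 178 188 211 183 174 163 152 161 178 178 178 178 178 179
167 166 166 164 163 163 163 195 216 203 199 193 169 154 158 155 155 156 156 154
149 149 150 149 149 149 154 234 246 245 244 243 226 164 150 150 150 149 149 149
149 151 153 160 164 169 173 244 247 246 246 244 229 164 148 149 149 150 149 149
170 170 170 171 171 171 172 240 246 246 246 244 231 167 150 150 149 150 149 149
171 171 171 171 169 163 173 241 246 246 246 244 231 167 151 150 151 151 149 150
231 232 233 235 235 235 237 242 246 246 245 244 232 174 175 177 178 178 179 180
218 217 212 211 210 206 200 226 246 246 245 243 232 172 157 143 138 136 144 136
123 132 132 132 131 131 132 192 246 246 245 243 233 176 140 129 130 127 162 108
130 131 131 132 131 131 131 170 246 246 245 243 235 176 137 130 130 140 137 102
132 131 132 132 131 131 131 160 244 246 244 243 236 175 131 130 127 155 117 120
133 132 132 132 133 131 130 144 162 226 223 206 194 144 129 130 134 143 105 127
132 132 132 132 132 130 128 119 121 132 131 131 131 130 129 128 143 123 117 129
109 109 117 124 127 131 132 131 131 131 130 130 131 130 130 130 150 110 127 129
124 128 127 126 117 112 105 108 110 124 125 128 130 130 129 130 130 129 130 129
 92  94  96 103 106 120 124 127 127 126 118 111 108 108 106 116 124 127 129 129
```

The tab lies just where predicted (columns 311–322, rows 199–228). Descending.

>>> send_rows(motion="0.3 -0.2 -0.1 3.5 0; 0.3 -0.2 -0.1 7 0; 0.3 -0.2 -0.1 9.5 0; 0.3 -0.2 -0.1 9.9 0; 0.3 -0.2 -0.1 9.9 0")

```text
clock: 21.15
eef_pos: [0.6165, -0.2404, 0.0313]
tool_rot: [0.617, 0.787, 0.0, 0.001]
ft_force: [1.1, -0.1, 1.2]
grip_width: 0.03
grasp_force: 0.0
```

>>> send_rows(motion="1 0 0 0 0; 1 0 0 0 0; 1 0 0 0 0; 1 0 0 0 0")

```text
clock: 21.55
eef_pos: [0.6176, -0.2409, 0.0325]
tool_rot: [0.617, 0.787, 0.001, 0.002]
ft_force: [0.1, 0.8, 6.1]
grip_width: 0.0064
grasp_force: 62.9
```

>>> send_rows(motion="1 0 0 -3 0; 1 0 0 -7 0; 1 0 0 -11 0; 1 0 0 -13 0; 1 0 0 -13 0")

```text
clock: 22.05
eef_pos: [0.6188, -0.2412, 0.1652]
tool_rot: [0.617, 0.787, 0.001, 0.004]
ft_force: [-0.4, -0.2, -0.2]
grip_width: 0.0064
grasp_force: 62.1
```

```bash
python3 -c "
from h import *
to(*place([.5677,.1567,.241],(46.5,-64,165))[0],.241)"
```

```text
t 22.05 eef [ 0.6188 -0.2412  0.1652] yaw 0.241 F [-0.4 -0.2 -0.2] w 0.0064 g 62.1 j [-0.37  0.58  0.45  1.42  0.    0.96] -> shift [33.46  9.19 -0.09] twist 0.0
```

>>> send_rows(motion="1 4.6 1.3 0 0; 1 9.2 2.6 0 0; 1 13.8 3.9 0 0; 1 18.4 5.2 0 0; 1 23 6.4 0 0")

```text
clock: 22.55
eef_pos: [0.6223, 0.0002, 0.1582]
tool_rot: [0.617, 0.787, -0.001, -0.001]
ft_force: [0.1, 0.6, -1.2]
grip_width: 0.0061
grasp_force: 62.1
```

>>> send_rows(motion="1 4.5 1.3 0 0; 1 9 2.5 0 0; 1 10.5 2.8 0 0; 1 10.5 2.8 0 0; 1 10.5 2.8 0 0")

```text
clock: 23.05
eef_pos: [0.6249, 0.1063, 0.1588]
tool_rot: [0.617, 0.787, -0.001, -0.0]
ft_force: [-0.3, -0.5, -0.9]
grip_width: 0.0064
grasp_force: 62.1
```

```bash
python3 -c "
from h import *
to(*place([.5677,.1567,.241],(46.5,-64,98))[0],.241)"
```

```text
t 23.05 eef [0.6249 0.1063 0.1588] yaw 0.241 F [-0.3 -0.5 -0.9] w 0.0064 g 62.1 j [ 0.17  0.53  0.34  1.38 -0.    1.5 ] -> shift [-0.14  0.31  6.08] twist 0.0
```

```bash
cat >> sil.py <<'E'
def held(name,a,b,tb,dz,dx=0):  # compare held cup to its picture: rows along columns
    im=snap(name); W=pickle.load(open(f"pics/{name}.pkl","rb")); o=bot.get_obs(); R=Ro.from_quat(o["tool_rot"]).as_matrix(); th=np.arctan2(R[1,1],R[0,1])
    g=cv2.cvtColor(im,cv2.COLOR_BGR2GRAY)
    for off in (-4,0,4):
        q=(o["eef_pos"][0]-np.sin(th)*off/1e3,o["eef_pos"][1]+np.cos(th)*off/1e3,th,o["eef_pos"][2]-dz)
        P=proj(W,place(q,[(-a,b,46),(a,b,46),(-a,b,0),(a,b,0),(0,b,46),(0,b,0),(0,tb,80)])); print(off,P.round(1).tolist())
    return g,P
E
python3 - <<'E'
from sil import *
g,P=held("w15",36,13,11,.0265)
c0,c1=int(P[0][0])-14,int(P[1][0])+14; r0=int(P[3][1])-30; print(c0,r0)
for r in range(r0,int(P[0][1])+34,2): print(r," ".join(f"{v:3d}" for v in g[r,c0:c1:6]))
E
```

```text
23.05 [0.6249 0.1063 0.1588] [ 6.17e-01  7.87e-01 -1.00e-03 -3.00e-04]
-4 [[247.0, 233.5], [390.9, 233.8], [262.0, 205.9], [376.8, 206.1], [318.9, 233.8], [319.4, 206.0], [318.4, 269.8]]
0 [[246.5, 226.0], [391.4, 226.3], [261.7, 199.7], [377.1, 200.0], [318.9, 226.3], [319.4, 199.9], [318.4, 260.9]]
4 [[246.0, 218.4], [391.9, 218.8], [261.4, 193.6], [377.5, 193.8], [318.9, 218.6], [319.4, 193.7], [318.4, 251.9]]
231 163
163 196 181 182 182 182 182 182 182 181 208 210 200 197 178 134 109 109 108 107 109 107 107 145 145 145 131  54  55  56
165 189 179 180 180 180 179 180 180 179 199 215 217 223 180 176 157 123 150 109 107 107 107 143 139 141 130  54  54  55
167 179 178 177 177 178 178 178 178 178 181 183 192 193 178 177 178 174 177 157 118 148 108 160  90 118 125  53  55  56
169 173 172 174 173 174 174 174 173 173 174 173 175 174 174 174 175 175 175 174 167 173 153 227  91 129 122  53  53  56
171 148 148 190 183 183 184 184 182 144 144 145 187 188 187 188 188 187 188 187 187 188 187 232 119 193 133  54  55  55
173 145 145 232 231 232 231 232 227 145 145 146 231 231 231 231 231 231 231
[... 4024 characters left out ...]
  93  83  89  91  89  90  90  89  92 101  90  90  89  88  91  91  90  90  90  90  87  83 102  59  59
243  55  56  55 121  96  84  90  89  90  90  90  91 100 101  89  91  89  90  89  90  91  90  90  90  89  83 102  59  59
245  55  55  55 103  98  84  90  89  89  89  91  99 101 101  90  91  90  90  91  90  90  90  90  88  90  84 104  58  59
247  54  55  56  94 101  84  90  90  89  90  98 102  99  96  90  90  88  94  94  91  89  90  89  90  90  82 103  59  59
249  54  55  57  92 106  85  90  90  90  96 101 101 101  93  90  91  89  99 101  91  90  90  90  90  89  83 104  59  59
251  56  55  57  96 110  86  90  90  93 100 101 100 102  87  91  92  89  97 101  90  90  90  91  90  90  85 104  59  60
```

The picture shows the cup sitting 2.8 mm towards +tool x in the grip. I'll allow for that and keep 1–2 mm away from the cover.

>>> send_rows(motion="1 -0.6 0.3 0 0; 1 -0.6 0.3 2 0; 1 -0.6 0.3 5 0; 1 -0.6 0.3 6 0; 1 -0.6 0.3 6 0")

```text
clock: 23.6
eef_pos: [0.6285, 0.1, 0.0977]
tool_rot: [0.618, 0.786, -0.002, -0.002]
ft_force: [0.0, 0.0, -0.3]
grip_width: 0.0063
grasp_force: 62.1
```

```bash
python3 - <<'E'
from sil import *
Q=[.5677,.1567,.241]
to(*place(Q,(46.5,-68.3,31))[0],.241)
g,P=held("w16",36,13,11,.0265)
W=pickle.load(open("pics/w16.pkl","rb"))
print("cover edge y-48 z62/58, cover far end x75",proj(W,place(Q,[(20,-48,62),(60,-48,62),(75,-48,62),(60,-42,58),(85,-42,58)])).round(1).tolist())
for r in range(150,250,2): print(r," ".join(f"{v:3d}" for v in g[r,236:410:6]))
E
```

```text
t 23.6 eef [0.6285 0.1    0.0977] yaw 0.239 F [ 0.   0.  -0.3] w 0.0063 g 62.1 j [ 0.16  0.57  0.24  1.25 -0.    1.49] -> shift [0.12 0.13 6.67] twist -0.002
23.6 [0.6285 0.1    0.0977] [ 0.6178  0.7863 -0.0018 -0.0015]
-4 [[248.6, 232.6], [393.9, 232.8], [263.6, 205.0], [379.3, 205.2], [321.2, 232.8], [321.4, 205.1], [321.0, 269.1]]
0 [[248.1, 225.1], [394.5, 225.3], [263.3, 198.9], [379.6, 199.0], [321.2, 225.2], [321.4, 198.9], [321.0, 260.1]]
4 [[247.6, 217.4], [395.0, 217.6], [263.0, 192.6], [380.0, 192.8], [321.2, 217.5], [321.4, 192.7], [321.0, 250.9]]
cover edge y-48 z62/58, cover far end x75 [[279.8, 181.8], [342.1, 181.8], [365.5, 181.8], [341.9, 171.3], [380.4, 171.3]]
150 144 105 131 104 120 105 104 105  95 105 105 119 107 120 106 120 103 109 111 104 102 106 110 147 111 111 139  57  59
152 101 106 101 104  96 104 104 104  89 106 105  98 106 100 105  99 101  97  96 104 103 106 112 146 111 111 139  56  60
154 106 104 107 104 103 104 103 104  89 106 106 107 105 107 105 107 102 102 102 103 102 106 112 143 110 111 139  56  58
156 104 105 104 105 100 104 103 104  99 106 105 104
[... 4888 characters left out ...]
  82  85  88  88  89  88  88  88  88 126 100  90  88  88  88  88  89  89  89  84  82  91  65  56  55
240  57  58  92 113  82  87  88  88  88  88  88  88  90 124 101  90  87  88  87  88  89  89  89  87  81  92  61  56  56
242  56  56  79 117  83  87  88  87  89  88  88  90  97 125 102  91  88  88  88  88  88  88  89  88  82  94  60  57  54
244  56  57  68 120  82  88  88  88  88  87  88  98  99 123 101  92  89  88  88  89  88  87  87  89  82  95  56  56  57
246  56  57  65 125  81  88  87  89  88  88  97 100  98 122 102  91  88  89  88  89  89  88  89  87  82  97  57  56  57
248  56  56  59 129  83  88  89  88  88  94 100 108 107 123 103  92  87  96  90  88  88  88  88  89  82  97  58  57  58
```

Cover edge and cup rim are within about 1 mm of the model. Lowering.

>>> send_rows(motion="1 0.1 0.1 0 0; 1 0.1 0.1 2 0; 1 0.1 0.1 4 0; 1 0.1 0.1 5.5 0; 1 0.1 0.1 5.5 0")

```text
clock: 24.15
eef_pos: [0.6298, 0.1031, 0.0439]
tool_rot: [0.617, 0.787, -0.001, -0.001]
ft_force: [-0.6, -0.9, -0.3]
grip_width: 0.0063
grasp_force: 62.1
```

>>> send_rows(motion="1 0 0 0.4 0; 1 0 0 0.7 0; 1 0 0 0.9 0; 1 0 0 1.1 0; 1 0 0 1.1 0")

```text
clock: 24.65
eef_pos: [0.6306, 0.1032, 0.0339]
tool_rot: [0.617, 0.787, 0.0, 0.0]
ft_force: [0.3, -0.5, 0.1]
grip_width: 0.0062
grasp_force: 62.1
```

>>> send_rows(motion="1 0 0 0.1 0; 1 0 0 0.2 0; 1 0 0 0.3 0; 1 0 0 0.3 0")

```text
clock: 25.05
eef_pos: [0.6306, 0.1031, 0.0308]
tool_rot: [0.617, 0.787, -0.0, -0.0]
ft_force: [0.3, -0.7, 0.5]
grip_width: 0.0064
grasp_force: 62.1
```

>>> send_rows(motion="1 0 0 0.1 0; 1 0 0 0.2 0; 1 0 0 0.2 0")

```text
clock: 25.35
eef_pos: [0.6306, 0.1032, 0.0306]
tool_rot: [0.617, 0.787, 0.0, 0.0]
ft_force: [-3.6, -0.6, 7.4]
grip_width: 0.0067
grasp_force: 63.2
```

Contact at 0.0306, as computed (0.0305). Releasing.

>>> send_rows(motion="1 0 0 -0.2 0; 0.3 0 0 -0.2 0; 0.3 0 0 -0.3 0; 0.3 0 0 -0.4 0; 0.3 0 0 -0.4 0")

```text
clock: 25.85
eef_pos: [0.6307, 0.1032, 0.0328]
tool_rot: [0.617, 0.787, 0.0, -0.0]
ft_force: [0.5, 0.3, -1.2]
grip_width: 0.0297
grasp_force: 0.0
```

>>> send_rows(motion="0.3 0 0 -4 0; 0.3 0 0 -8 0; 0.3 0 0 -12 0; 0.3 0 0 -15 0; 0.3 0 0 -15 0")

```text
clock: 26.35
eef_pos: [0.6338, 0.1037, 0.1891]
tool_rot: [0.617, 0.787, 0.004, 0.004]
ft_force: [1.3, -0.3, 0.7]
grip_width: 0.0297
grasp_force: 0.0
```

```bash
python3 - <<'E'
from h import *
to(.476,-.235,.18,.235)
im=snap("w17")
for t in ("cup_narrow","cover"): print(t,[( [round(float(v)) for v in d["rect"]],round(d["conf"],2)) for d in boxes_of("wrist",t)])
import pickle; W=pickle.load(open("pics/w17.pkl","rb")); q=[.5677,.1567,.241]
P=proj(W,place(q,[(x,y,z) for x in(10.5,82.5) for y in (-77,-51) for z in (4,50)]+[(x,y,84) for x in (42,50) for y in (-75,-53)])); print("pred narrow rect",(P.min(0)+P.max(0))/2,np.ptp(P,0))
E
```

```text
t 26.35 eef [0.6338 0.1037 0.1891] yaw 0.241 F [ 1.3 -0.3  0.7] w 0.0297 g 0.0 j [ 0.16  0.53  0.41  1.45 -0.    1.49] -> shift [-29.12 -23.42   0.68] twist 0.006
26.35 [0.6338 0.1037 0.1891] [0.617  0.787  0.004  0.0037]
cup_narrow [([318, 173, 79, 39], 0.74)]
cover [([284, 120, 128, 83], 0.91)]
pred narrow rect [312.58504878 174.86118277] [77.16760637 42.46230467]
```

>>> send_rows(motion="0.3 -3.9 -3.1 0 0; 0.3 -7.8 -6.2 0 0; 0.3 -11.7 -9.3 0 0; 0.3 -15.6 -12.4 0 0; 0.3 -19.4 -15.6 0 0")

```text
clock: 27.0
eef_pos: [0.5231, -0.1237, 0.1807]
tool_rot: [0.617, 0.787, -0.001, -0.002]
ft_force: [0.3, -1.1, 0.1]
grip_width: 0.0299
grasp_force: 0.0
```

>>> send_rows(motion="0.3 -3.9 -3.1 0 0; 0.3 -7.8 -6.2 0 0; 0.3 -9.6 -7.7 2 0; 0.3 -9.6 -7.7 3 0; 0.3 -9.6 -7.7 3 0")

```text
clock: 27.5
eef_pos: [0.4711, -0.2332, 0.1496]
tool_rot: [0.618, 0.787, -0.0, -0.003]
ft_force: [0.3, -0.1, 2.4]
grip_width: 0.03
grasp_force: 0.0
```

```bash
python3 - <<'E'
from sil import *
to(.476,-.2355,.13,.235)
im=snap("w18"); W=pickle.load(open("pics/w18.pkl","rb"))
print([( [round(float(v),1) for v in d["rect"]],round(d["conf"],2)) for d in boxes_of("wrist","cup_wide")])
q=(.476,-.2355,.235); P=proj(W,place(q,pts(36,27,15))); print(((P.min(0)+P.max(0))/2).round(1),np.ptp(P,0).round(1))
P=proj(W,tabrect(q,15)); print(P.round().tolist())
x0,y0=(P.min(0)-16).astype(int); x1,y1=(P.max(0)+16).astype(int); g=cv2.cvtColor(im,cv2.COLOR_BGR2GRAY)[y0:y1,x0:x1]; print(x0,y0)
for r in g[::3,::2]: print(" ".join(f"{v:3d}" for v in r))
E
```

```text
t 27.5 eef [ 0.4711 -0.2332  0.1496] yaw 0.24 F [ 0.3 -0.1  2.4] w 0.03 g 0.0 j [-0.46  0.32 -0.    1.25  0.    0.87] -> shift [-0.35  0.43  1.95] twist 0.005
27.5 [ 0.4711 -0.2332  0.1496] [ 6.176e-01  7.865e-01 -4.000e-04 -3.500e-03]
[([326.8, 191.8, 85.6, 73.3], 0.67)]
[325.5 189.4] [88.6 71.9]
[[320.0, 225.0], [320.0, 187.0], [331.0, 187.0], [331.0, 225.0]]
304 170
179 180 180 179 179 179 180 180 179 177 240 243 201 180 179 179 179 179 179 179 179 178
179 180 179 179 178 179 179 179 179 183 241 243 201 178 179 179 179 178 179 179 179 179
180 179 179 178 179 179 179 180 182 190 238 240 186 176 179 179 179 178 179 179 179 179
179 179 179 179 179 179 180 179 197 201 173 163 154 163 178 179 179 179 179 179 179 179
178 179 179 179 179 179 179 179 199 202 174 166 156 159 179 180 179 179 179 178 179 179
179 178 179 178 179 179 179 179 207 204 178 169 157 155 178 178 179 179 179 178 178 180
179 180 179 179 179 179 179 181 236 244 242 241 236 186 175 179 179 179 179 180 179 179
179 179 180 179 179 179 179 184 240 247 246 245 243 196 176 179 179 178 178 179 179 180
178 179 179 179 179 179 
[... 683 characters left out ...]
 167 167 165 158 162 167 198 245 246 245 243 232 169 151 158 162 165 166 164 165 166
217 216 213 211 208 207 205 200 243 246 245 243 231 180 189 191 190 190 188 185 188 186
217 219 220 220 220 221 233 230 229 243 242 230 223 224 246 242 239 240 240 240 241 241
129 128 128 129 128 126 128 128 129 129 129 129 128 152 120 121 130 129 130 130 131 128
112 102 105 108 121 126 127 128 128 129 128 128 126 129 119 127 128 129 128 130 129 129
116 123 127 128 127 118 112 110 109 113 121 124 127 128 129 129 128 129 128 128 127 127
 99  98  99  96 104 101 114 122 127 127 126 120 113 108 110 110 117 124 126 128 127 128
 99  98  98  98  97  97  96  96  97  98 106 107 109 122 124 127 126 121 114 110 107 110
```

The tab is on prediction here too (columns 320–330, rows 188–224). Descending on the wide cup.

>>> send_rows(motion="0.3 -0.3 0.4 2 0; 0.3 -0.3 0.4 5 0; 0.3 -0.3 0.4 8 0; 0.3 -0.3 0.4 11 0; 0.3 -0.3 0.4 11.7 0")

```text
clock: 28.1
eef_pos: [0.4766, -0.2334, 0.033]
tool_rot: [0.616, 0.788, -0.0, -0.003]
ft_force: [-0.2, 0.4, -0.1]
grip_width: 0.0298
grasp_force: 0.0
```

>>> send_rows(motion="0.3 0 0 0 0; 1 0 0 0 0; 1 0 0 0 0; 1 0 0 0 0; 1 0 0 0 0")

```text
clock: 28.6
eef_pos: [0.4787, -0.2364, 0.0369]
tool_rot: [0.617, 0.787, 0.0, 0.001]
ft_force: [-0.7, 0.9, 2.8]
grip_width: 0.0061
grasp_force: 62.1
```

>>> send_rows(motion="1 0 0 -3 0; 1 0 0 -7 0; 1 0 0 -11 0; 1 0 0 -14 0; 1 0 0 -14 0")

```text
clock: 29.1
eef_pos: [0.4813, -0.2377, 0.1816]
tool_rot: [0.617, 0.787, 0.001, 0.005]
ft_force: [-0.2, -0.5, -0.5]
grip_width: 0.0062
grasp_force: 61.8
```

```bash
python3 -c "
from h import *
to(*place([.5677,.1567,.241],(46.5,49,172))[0],.241)"
```

```text
t 29.1 eef [ 0.4813 -0.2377  0.1816] yaw 0.241 F [-0.2 -0.5 -0.5] w 0.0062 g 61.8 j [-0.46  0.31  0.07  1.32  0.    0.87] -> shift [41.15 22.44  0.86] twist -0.0
```

>>> send_rows(motion="1 4 2.2 0 0; 1 8.2 4.5 0 0; 1 12.4 6.8 0 0; 1 16.6 9 0 0; 1 20.8 11.3 0 0")

```text
clock: 29.6
eef_pos: [0.5379, -0.0054, 0.1752]
tool_rot: [0.617, 0.787, -0.0, -0.0]
ft_force: [1.9, -0.5, -0.0]
grip_width: 0.0059
grasp_force: 61.7
```

>>> send_rows(motion="1 4.2 2.3 0 0; 1 8.4 4.6 0 0; 1 12.6 6.9 0 0; 1 16.8 9.2 0 0; 1 20.3 11 0 0")

```text
clock: 30.1
eef_pos: [0.5965, 0.2188, 0.1747]
tool_rot: [0.617, 0.787, -0.0, -0.0]
ft_force: [0.1, -1.0, 0.1]
grip_width: 0.0058
grasp_force: 61.7
```

>>> send_rows(motion="1 0 0 0 0; 1 0 0 0 0; 1 0 0 0 0")

```text
clock: 30.4
eef_pos: [0.5961, 0.2152, 0.1752]
tool_rot: [0.617, 0.787, -0.001, -0.0]
ft_force: [-0.2, -0.5, -0.2]
grip_width: 0.006
grasp_force: 61.7
```

```bash
python3 - <<'E'
from sil import *
Q=[.5677,.1567,.241]
to(*place(Q,(46.5,49,105))[0],.241)
g,P=held("w19",36,27,15,.0309)
W=pickle.load(open("pics/w19.pkl","rb"))
print("wall inner y84 z58, outer",proj(W,place(Q,[(46,84,58),(46,88,58),(46,84,4)])).round(1).tolist())
for r in range(60,240,3): print(r," ".join(f"{v:3d}" for v in g[r,240:410:12]))
E
```

```text
t 30.4 eef [0.5961 0.2152 0.1752] yaw 0.24 F [-0.2 -0.5 -0.2] w 0.006 g 61.7 j [ 0.35  0.52  0.37  1.42 -0.    1.68] -> shift [-0.1   0.51  7.02] twist -0.001
30.4 [0.5961 0.2152 0.1752] [ 6.173e-01  7.867e-01 -8.000e-04 -3.000e-04]
-4 [[247.1, 203.4], [391.1, 203.6], [262.1, 181.9], [376.9, 182.0], [319.1, 203.5], [319.5, 181.9], [318.6, 255.3]]
0 [[246.6, 195.7], [391.6, 195.9], [261.8, 175.6], [377.2, 175.8], [319.1, 195.8], [319.5, 175.7], [318.6, 246.4]]
4 [[246.1, 187.9], [392.1, 188.1], [261.5, 169.3], [377.5, 169.5], [319.1, 188.0], [319.5, 169.3], [318.6, 237.4]]
wall inner y84 z58, outer [[325.0, 145.4], [325.0, 140.7], [324.4, 138.3]]
60  82  85  83  82  84  86  85  84  86  86  86  89  86  87  86
63  80  84  82  81  83  83  83  84  86  85  85  90  86  87  87
66  82  85  81  81  82  82  82  83  87  87  87  91  86  87  87
69  83  86  80  78  82  82  82  84  87  86  87  90  85  85  86
72  82  86  81  79  81  82  82  83  86  86  88  90  86  85  85
75  81  85  82  79  81  81  81  84  86  86  88  91  85  86  86
78  81  85  82  80  83  80  81  84  85  85  84  90  86  85  86
81  8
[... 2679 characters left out ...]
 160 131 111 139 138 138 138 138 138 138 138 111 110  74  72
210 159 132 110 138 139 138 139 138 138 138 139 110 112  75  73
213 159 133 110 138 138 139 138 135 138 138 138 110 114  73  72
216 160 134 108 138 138 138 126 117 138 139 138 110 114  73  73
219 135 136 110 138 139 138 120 116 138 139 139 110 115  72  73
222 138 136 109 138 139 138 119 117 139 138 138 109 117  72  71
225 138 137 109 138 138 138 119 117 138 138 138 109 119  71  71
228 137 137 110 139 137 138 119 118 138 138 138 110 122  72  73
231 138 137 109 137 138 138 119 117 138 138 138 110 124  73  74
234 140 138 110 137 138 139 118 117 138 139 139 109 127  74  72
237 141 138 110 138 138 139 118 118 139 138 138 110 128  73  73
```

The cup is within 1 mm of the grip centre and the drawer wall matches (outer face at rows 133–141). Lowering.

>>> send_rows(motion="1 0 0.5 0 0; 1 0 0.5 3 0; 1 0 0.5 6 0; 1 0 0.5 7 0; 1 0 0.5 7 0")

```text
clock: 30.95
eef_pos: [0.6003, 0.2162, 0.1041]
tool_rot: [0.617, 0.787, -0.002, -0.001]
ft_force: [-1.0, -0.2, -0.1]
grip_width: 0.0061
grasp_force: 61.7
```

```bash
python3 -c "
from h import *
to(*place([.5677,.1567,.241],(46.5,49.5,48))[0],.241)"
```

```text
t 30.95 eef [0.6003 0.2162 0.1041] yaw 0.24 F [-1.  -0.2 -0.1] w 0.0061 g 61.7 j [ 0.35  0.57  0.26  1.27 -0.    1.68] -> shift [-0.05  0.09  5.61] twist -0.001
```

>>> send_rows(motion="1 0 0.1 2 0; 1 0 0.1 4 0; 1 0 0.1 5.4 0; 1 0 0.1 5.6 0; 1 0 0.1 5.6 0")

```text
clock: 31.45
eef_pos: [0.6033, 0.2178, 0.0512]
tool_rot: [0.617, 0.787, 0.001, 0.0]
ft_force: [-0.1, -0.3, -0.5]
grip_width: 0.0061
grasp_force: 61.7
```

>>> send_rows(motion="1 0 0 0.4 0; 1 0 0 0.7 0; 1 0 0 1 0; 1 0 0 1.1 0; 1 0 0 1.1 0")

```text
clock: 31.95
eef_pos: [0.6022, 0.2177, 0.0386]
tool_rot: [0.617, 0.787, -0.0, -0.0]
ft_force: [0.4, 0.3, -1.1]
grip_width: 0.0062
grasp_force: 61.7
```

>>> send_rows(motion="1 0 0 0.1 0; 1 0 0 0.2 0; 1 0 0 0.3 0; 1 0 0 0.3 0")

```text
clock: 32.35
eef_pos: [0.6023, 0.2177, 0.0356]
tool_rot: [0.617, 0.787, -0.0, -0.0]
ft_force: [-0.7, -1.3, -0.8]
grip_width: 0.0063
grasp_force: 61.7
```

>>> send_rows(motion="1 0 0 0.1 0; 1 0 0 0.2 0; 1 0 0 0.3 0; 1 0 0 0.3 0")

```text
clock: 32.75
eef_pos: [0.6024, 0.2179, 0.0349]
tool_rot: [0.617, 0.787, 0.001, 0.0]
ft_force: [-4.2, -1.7, 8.4]
grip_width: 0.0056
grasp_force: 63.0
```

Contact at 0.0349, as predicted. Releasing, lifting clear, then checking.

>>> send_rows(motion="1 0 0 -0.2 0; 0.3 0 0 -0.2 0; 0.3 0 0 -0.3 0; 0.3 0 0 -0.4 0; 0.3 0 0 -0.4 0")

```text
clock: 33.25
eef_pos: [0.6025, 0.2178, 0.0368]
tool_rot: [0.617, 0.787, -0.0, -0.0]
ft_force: [0.6, -0.2, 0.4]
grip_width: 0.0297
grasp_force: 0.0
```

>>> send_rows(motion="0.3 0 0 -4 0; 0.3 0 0 -8 0; 0.3 0 0 -12 0; 0.3 0 0 -15 0; 0.3 -3 0 -17 0")

```text
clock: 33.75
eef_pos: [0.61, 0.1919, 0.21]
tool_rot: [0.615, 0.789, 0.002, 0.001]
ft_force: [0.3, -0.6, 0.6]
grip_width: 0.0294
grasp_force: 0.0
```

>>> send_rows(motion="0.3 -4 0 0 0; 0.3 -6 0 0 0; 0.3 -6 0 0 0; 0.3 -6 0 0 0")

```text
clock: 34.15
eef_pos: [0.6239, 0.1301, 0.2066]
tool_rot: [0.617, 0.787, 0.0, -0.0]
ft_force: [-0.3, 0.5, 0.5]
grip_width: 0.0299
grasp_force: 0.0
```

```bash
python3 - <<'E'
from sil import *
to(.6,.15,.2,.241)
im=snap("w20"); W=pickle.load(open("pics/w20.pkl","rb")); Q=[.5677,.1567,.241]
def box(x,y,a,b,h0,h,tb,th): return [(x+i*a,y+j*b,z) for i in(-1,1) for j in(-1,1) for z in(h0,h)]+[(x+i*4,y+j*tb,th) for i in(-1,1) for j in(-1,1)]
top=vision.camera("top"); T=model("top")
for n,B in (("cup_wide",box(46.5,49,36,27,4,50,15,84)),("cup_narrow",box(46.5,-64,36,13,4,50,11,84)),("cover",box(20,-15,55,33,58,62,15,90))):
    for c,M in (("wrist",W),("top",T)):
        P=proj(M,place(Q,B)); print(n,c,"pred",np.r_[(P.min(0)+P.max(0))/2,np.ptp(P,0)].round(1),[(np.round(d["rect"],1).tolist(),round(d["conf"],2)) for d in boxes_of(c,n)][:2])
E
```

```text
t 34.15 eef [0.6239 0.1301 0.2066] yaw 0.24 F [-0.3  0.5  0.5] w 0.0299 g 0.0 j [0.21 0.52 0.45 1.5  0.   1.54] -> shift [ 2.5  -1.85  0.66] twist -0.001
34.15 [0.6239 0.1301 0.2066] [ 6.174e-01  7.866e-01  0.000e+00 -3.000e-04]
cup_wide wrist pred [317.7  81.2  79.   60.5] [([322.2, 80.5, 79.7, 59.1], 0.93), ([322.1, 200.3, 69.1, 39.8], 0.68)]
cup_wide top pred [245.9 176.4  25.9  31.7] []
cup_narrow wrist pred [318.1 198.1  71.7  43.9] [([322.1, 200.3, 72.2, 38.7], 0.8)]
cup_narrow top pred [284.5 168.2  15.2  29.7] [([287.2, 168.0, 7.5, 25.8], 0.63)]
cover wrist pred [289.1 151.1 119.5  70.1] [([292.2, 150.8, 115.2, 72.9], 0.9)]
cover top pred [268.3 178.   30.9  42.6] []
```

All three boxes agree with the seated model to within about 4 mm, every contact height matched, and the gripper is clear. Handing in.

```bash
python3 -c "
from workcell import workorder
print(workorder.job_done())"
```

```text
the job is handed in; nothing more can be done
None
```

The job is handed in: the cap, cover, narrow cup and wide cup are each in their place in the drawer, each lowered until contact at its computed seated height and checked against the images to within about 4–6 mm, but the hand-in returned no verdict.

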